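# Free the flange on the left-hand turntable

## Task

Only one of the two turntables, the one whose hand nut has notches engraved around the rim of its top, has a left-hand thread: slacken that nut by turning it clockwise half a turn, until the line engraved on its top is in line with the groove across the end of the mandrel again, on the opposite side. Then raise its slotted washer just out of its recess by the tab, swing it anticlockwise with a light pull until you feel its slot find the flats on the hidden neck of the mandrel, and draw it out sideways without forcing it. Lay it flat in the steel tray without dropping it, leave the nut at its half turn, and disturb neither the other turntable nor the things standing about.

Things in the scene. Friction and masses are not known exactly. Their poses are not given: they have to be found in the camera images.
- turntable_notched_axis (a point): Point on the upright axis of the left-hand turntable, level with the top face of its flange, 140 mm above the bench. A fixed grey round machine, foot 190 mm across, with a 160 mm steel plate and an aluminium flange on it (130 mm across, its raised hub 108 mm). In the hub's face is a round recess, 74 mm across and 2.5 mm deep, for the washer. x = along the mandrel's groove; the switch box is at -x; z up
- mandrel_notched_end (a point): Centre of the upper end of the left-hand turntable's fixed mandrel, threaded 22 mm, 60.5 mm above the flange face, with a straight groove engraved across it along x; z up
- mandrel_notched_neck (a point): On the mandrel's axis at the recess floor, 2.5 mm below the flange face. From here up to 12.5 mm the mandrel is a neck 24 mm thick with two flats 17 mm apart, hidden by washer and nut. Which way the flats run differs from flange to flange: the washer's tab must point along them, within 0.45 rad of the turntable's -x, to come off, and starts 0.15 to 1.15 rad clockwise (seen from above) of that
- nut_notched_head (a point): Centre of the knurled head of the left-hand nut, told by six notches engraved over its top rim. Steel; head 44 mm across and 24 mm high (12 mm above and below this point), under it a collar 38 mm across and 22 mm high that stands on the washer. x = the line engraved on its top, from the mandrel out to the rim; z up, on the mandrel's axis. The nut stays on the mandrel
- nut_notched (a joint): Turn of the left-hand nut, rad: 0 = tight on the washer, its line in line with the mandrel's groove (both x the same). Grows clockwise seen from above; the nut rises 10 mm per turn (5 mm at half a turn, 3.14). It cannot go below 0 and meets a stop at 4.6. Stiff: takes 0.4 N m at any angle, so a light grip slips; stays where it is left
- washer_notched_mid (a point): Centre (half-way up) of the loose slotted washer under the left-hand nut: steel, 72 mm across, 6 mm thick, about 0.13 kg. x = from centre to tab. It has a 26 mm bore (1 mm of play on the neck) and an 18 mm slot from the bore out through the rim at -x, so it passes only over the neck's flats, within about 0.1 rad, drawn out along its own +x by 50 mm or more
- washer_notched_seat (a point): Point on the washer's underside at its centre, axes as the washer. Seated, it is on the recess floor, the washer's top 3.5 mm above the flange face and touching the nut. With the nut at half a turn it has 5 mm of room above, of which it must rise 2.5 mm to clear the recess. It should never bear on turntable, mandrel or nut with more than 15 N: a pull of 3 to 5 N is enough to feel with
- washer_notched_tab (a point): Centre of the washer's upright pull tab, 45 mm from the washer's centre along its x and 9.5 mm above its mid-height. The tab is 26 mm long (x), 8 mm thick (y) and 19 mm high; seated, its underside is 0.5 mm above the flange face and its top 6 mm below the head of the tight nut. Same axes as the washer
- turntable_plain_axis (a point): The same point of the other turntable, the same machine with an ordinary right-hand thread; leave it alone
- nut_plain (a joint): Turn of the other nut (same size and line but no notches, right-hand thread), rad, 0 = tight; leave it alone
- washer_plain_mid (a point): Centre of the loose washer under the plain nut, the same as the other; leave it alone
- tray: Open steel tray fixed on the bench, 180 (x) by 150 (y) by 25 mm high, wall and floor 4 mm, empty. Origin: centre of its underside, on the bench
- brush: Bystander on the bench, leave it: hand brush, 190 mm
- wrench: Bystander on the bench, leave it: open-ended wrench, 210 mm
- deburrer: Bystander on the bench, leave it: deburring tool, 180 mm
- mallet: Bystander on the bench, leave it: hammer, 260 mm
- oil_bottle: Bystander on the bench, leave it: white bottle, 56 mm across, 150 mm high
- paste_jar: Bystander on the bench, leave it: grey jar, 64 mm across, 70 mm high
- spare_flange: Bystander on the bench, leave it: spare aluminium flange, 110 mm across, 28 mm high

How it is judged:
By the outcome, as a careful person would: the job done as asked, in the order asked, and still so for the second after the job is handed in, with the robot touching nothing.
It also fails if it takes over 72 s, if anything falls off the work surface, if the arm or the gripper's body presses on something with over 40 N, if the wrist force passes 120 N, or if a joint passes its speed limit or range.

## Robot

A 6-joint arm with a two-finger parallel gripper is mounted at the origin on the work surface. World frame = base frame: x ahead of the robot, y to its left, z up, the work surface at z = 0. Lengths are in mm, angles in degrees, forces in N, time in s.
With the tool pointing down it reaches from about 350 to 850 mm from the base axis. Payload 8.1 kg.
Tool frame: the origin (TCP) lies at the very end of the fingers, on their centre line; the grasp point (between the pads) lies 19 mm behind it; z points along the fingers, y is the direction in which the jaws open and shut (so a half turn about z gives the same grasp; the last joint's range is limited). The gripper opens to 85 mm and grips with 20 to 120 N. Pads are 22 mm wide; open, the fingers measure 114 mm over their backs; the gripper's body (76 mm by 85 mm) begins 54 mm behind the grasp point. The pads swing forward as they close: fully open they stand 13 mm farther back than shut.
Start: joints at [-81.727, 7.471, 85.268, -0, 87.261, -4.893], TCP at [136.69, -584.227, 231.292] pointing down, gripper open.
Joint ranges: [-169.43, 169.43], [-51.17, 129.36], [1.28, 143.12], [-76.62, 256.62], [0, 156.53], [-152.29, 152.29]. Speed limits (degrees/s): [136.94, 136.94, 159.86, 180, 180, 180].

## Interface

Orientations are given as [roll, pitch, yaw] about the fixed x, y, z axes, in that order (R = Rz(yaw) Ry(pitch) Rx(roll)).
In Python, from bench import r gives the robot as it stands.
- The arm moves only by the shell command python3 -m jog 'ROWS' [OPENING] [FORCE]. ROWS is JSON, a list of rows, each a list of 6 numbers: the shift along the tool's x, y, z normalised to -1 to 1, where 1 is 0.25 m, then the turn, a rotation vector about the tool's x, y, z normalised to -1 to 1, where 1 is pi rad. In form: [[x, y, z, ax, ay, az], ...]. A call has 1 to 10 rows; each row is the pose to reach, as a shift and turn from the pose commanded when the call began, along the tool's axes at that moment, turning the shorter way round; what a row does not reach only later rows make up. A row lasts 1/10 s, in which the tool goes at most 50 mm and 8.59 degrees, less where a joint would pass 70% of its speed; a pose out of reach is approached as far as the arm can. A call with a number of a shift or a turn outside -1 to 1 is refused whole. A call with a gripper value outside its range is refused whole. OPENING is the opening, from 0 (shut) to 1 (fully open), set as the call begins (- or left out, the last holds). The fingers move at their own pace and stop on an object; FORCE is the grip in N (left out, the last holds). Time passes only in rows, so rows that repeat a pose let the fingers close. It gives the time, the measured TCP pose, the force and the opening at its end, in the units of the state.
- r.sense(): the state, without advancing time (a new reading comes with each control period).
- r.snapshot(name): name is "side" or "top"; returns a dict with "pixels" (384x512x3 uint8, red, green, blue), "intrinsics" (3x3 intrinsics, pixels), "extrinsics" (4x4, takes a point from camera to world coordinates). Camera axes: x right, y down, z forward; pixel columns grow to the right and rows downward; lengths in mm; the calibration is good to about 2 mm. A picture is of the moment at which its call begins. There is no depth.
- r.hand_in(): hands the job in, once; it reports no verdict.
The state is a dict: "time": time; "joint_pos": joint angles; "qd": joint speeds; "joint_efforts": joint torques, N m; "tool_pos": TCP position; "tcp_rot": TCP orientation; "ft_force": force on the tool from outside, world axes, zero at the start; "wrist_torque": the same for the moment, N m; "finger_gap": finger opening in mm.
Only numpy, scipy, OpenCV 4.12 (cv2) and the standard library are available. Lean on these libraries where they do the work, as an engineer would, in place of code of your own. Each camera call takes 0.05 s, during which the arm holds its last target.

## Working session

There is one attempt and no reset: what is moved stays moved. The work goes in short steps, Python scripts to look and compute and a shell command to move; the robot and the scene stay as the last step left them, time stands still between calls to the robot, and variables do not carry over. Pictures are saved under pics/ and viewed, and the job is handed in when it is done.

```bash
ls; mkdir -p pics; python3 - <<'E'
from bench import r
import cv2,json,numpy as np
print(r.sense())
for n in("side","top"):
    s=r.snapshot(n);cv2.imwrite(f"pics/{n}0.png",s["pixels"][:,:,::-1]);print(n,np.array(s["intrinsics"]).tolist(),np.array(s["extrinsics"]).round(4).tolist())
E
```

```text
pics
{'time': 0.0, 'joint_pos': array([-8.17252436e+01,  7.51431810e+00,  8.53293332e+01,  5.67652631e-04,
        8.72621627e+01, -4.89482423e+00]), 'qd': array([-0.04403189,  0.02434711, -0.02571284,  0.05152517,  0.13032985,
       -0.02840739]), 'joint_efforts': array([-5.05855114e-04, -5.69387162e+01, -5.00570083e+01, -2.70870996e-04,
        1.46913860e-02, -2.05076668e-05]), 'tool_pos': array([ 136.6279731 , -583.67038483,  230.25215755]), 'tcp_rot': array([-1.79894620e+02, -9.59366529e-03,  1.31695442e+01]), 'ft_force': array([ 0.65907338, -0.35139303,  0.96197058]), 'wrist_torque': array([-0.00962758, -0.02922438, -0.0014704 ]), 'finger_gap': 85.49164136720208}
side [[448.3069017484094, 0.0, 252.4663846419257], [0.0, 448.3069017484094, 191.73455627131702], [0.0, 0.0, 1.0]] [[-0.9018, -0.3063, 0.3048, 121.7124], [-0.4321, 0.6334, -0.642, 922.3027], [0.0036, -0.7107, -0.7035, 1148.064], [0.0, 0.0, 0.0, 1.0]]
top [[499.09785103041673, 0.0, 258.78657170062195], [0.0, 499.09785103041673, 190.4864183062423], [0.0, 0.0, 1.0]] [[-0.0073, -0.9977, 0.067, 470.4146], [-1.0, 0.0075, 0.0034, 15.299], [-0.0039, -0.0669, -0.9977, 1660.899], [0.0, 0.0, 0.0, 1.0]]
```

View pics/side0.png

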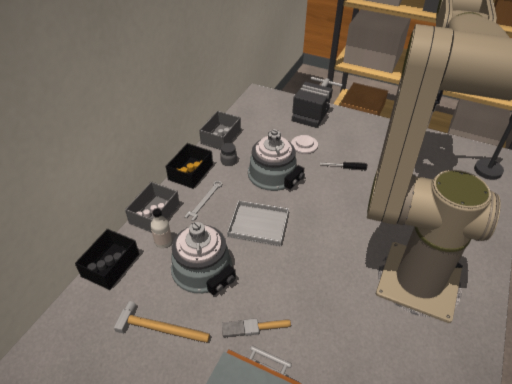

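View pics/top0.png

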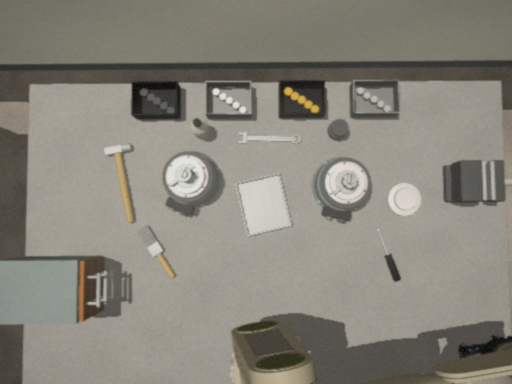

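```bash
python3 - <<'E'
import cv2,numpy as np
t=cv2.imread("pics/top0.png");s=cv2.imread("pics/side0.png")
f=lambda im,x,y,w:cv2.resize(im[y:y+w,x:x+w],(400,400),interpolation=cv2.INTER_CUBIC)
cv2.imwrite("pics/topc.png",np.hstack([f(t,160,150,60),f(t,313,153,60)]))
cv2.imwrite("pics/sidec.png",np.hstack([f(s,165,215,80),f(s,240,123,80)]))
cv2.imwrite("pics/topn.png",np.hstack([f(t,175,162,28),f(t,334,167,28)]))
cv2.imwrite("pics/siden.png",np.hstack([f(s,180,215,35),f(s,258,122,35)]))
E
```

```text
(no output)
```

View pics/topc.png

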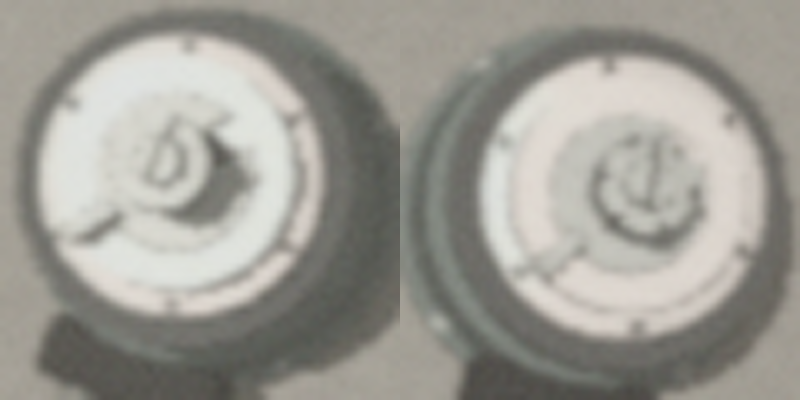

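View pics/sidec.png

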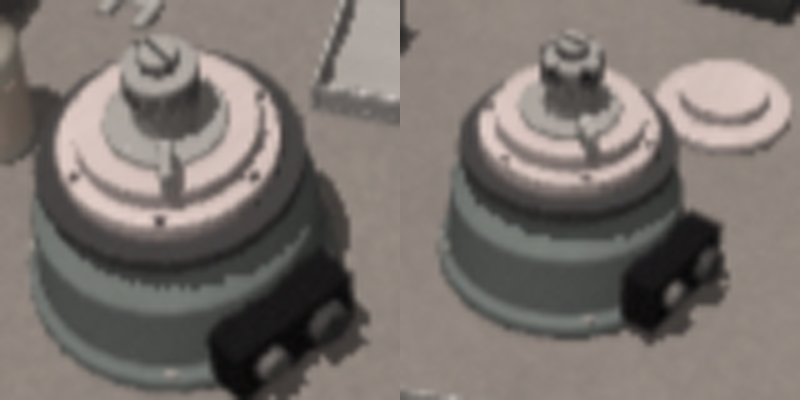

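View pics/topn.png

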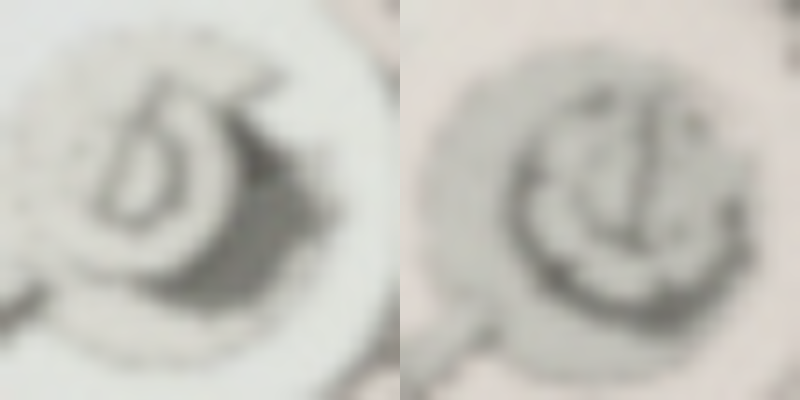

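View pics/siden.png

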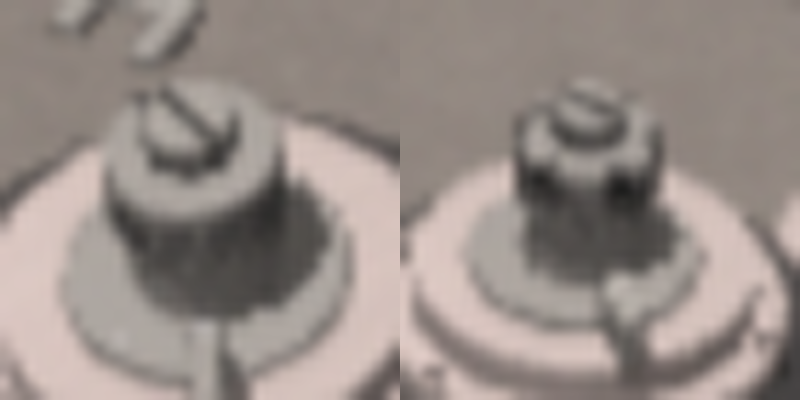

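```bash
cat > h.py <<'E'
import numpy as np,cv2
from bench import r
C={"side":(np.array([[448.3069017484094,0,252.4663846419257],[0,448.3069017484094,191.73455627131702],[0,0,1]]),None),
"top":(np.array([[499.09785103041673,0,258.78657170062195],[0,499.09785103041673,190.4864183062423],[0,0,1]]),None)}
def cam(n):
    s=r.snapshot(n);return s
def ray(s,px,z):
    K=np.array(s["intrinsics"]);E=np.array(s["extrinsics"])
    d=E[:3,:3]@np.linalg.solve(K,[px[0],px[1],1]);o=E[:3,3]
    return o+d*(z-o[2])/d[2]
def proj(s,P):
    K=np.array(s["intrinsics"]);E=np.array(s["extrinsics"])
    P=np.atleast_2d(P);c=(P-E[:3,3])@E[:3,:3];q=c@K.T
    return q[:,:2]/q[:,2:]
def circ(x,y,z,rad,n=72):
    a=np.linspace(0,2*np.pi,n);return np.c_[x+rad*np.cos(a),y+rad*np.sin(a),0*a+z]
def over(s,box,size,polys,name):
    x0,y0,w=box;k=size/w
    im=cv2.resize(s["pixels"][:,:,::-1][y0:y0+w,x0:x0+w],(size,size),interpolation=cv2.INTER_CUBIC)
    raw=im.copy()
    for P,c in polys:
        p=((proj(s,P)-[x0,y0]+0.5)*k-0.5)
        cv2.polylines(im,[np.round(p*8).astype(int)],False,c,1,cv2.LINE_AA,3)
    cv2.imwrite(name,np.hstack([raw,im]))
E
python3 - <<'E'
from h import *
import pickle
S={n:cam(n) for n in("top","side")}
pickle.dump(S,open("s0.pkl","wb"))
t,s=S["top"],S["side"]
a=ray(t,(349.95,180.4),200.5);b=ray(s,(274.2,131.2),200.5);print(a,b)
x,y=(a+b)[:2]/2
# switch box dir
print("groove",ray(t,(351.8,173.6),195)-ray(t,(350.0,184.1),195))
polys=[(circ(x,y,140,54),(0,0,255)),(circ(x,y,189.5,22),(0,255,0)),(circ(x,y,200.5,11),(255,0,0)),(circ(x,y,143.5,36),(0,255,255))]
over(t,(320,150,60),400,polys,"pics/ot.png");over(s,(242,120,70),400,polys,"pics/os.png")
print(ray(t,(265,205),4),np.hypot(x,y))
E
```

```text
[ 596.06543718 -247.41279461  200.5       ] [ 593.57272578 -245.29622051  200.5       ]
groove [31.00883844 -5.9087204   0.        ]
[533.15004422   0.71646693   4.        ] 643.8169639640053
```

View pics/ot.png

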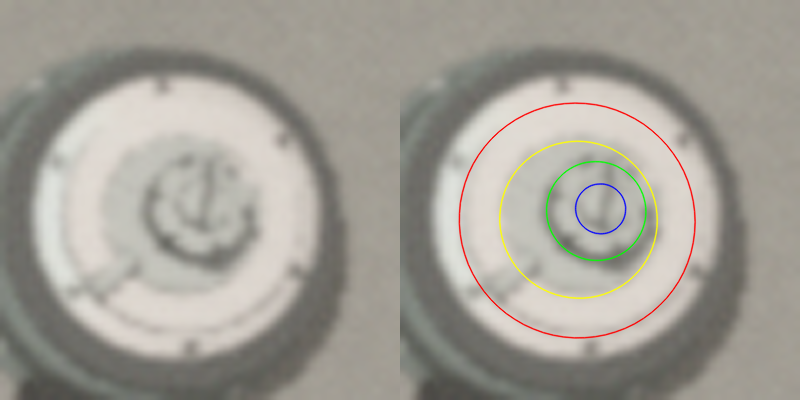

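View pics/os.png

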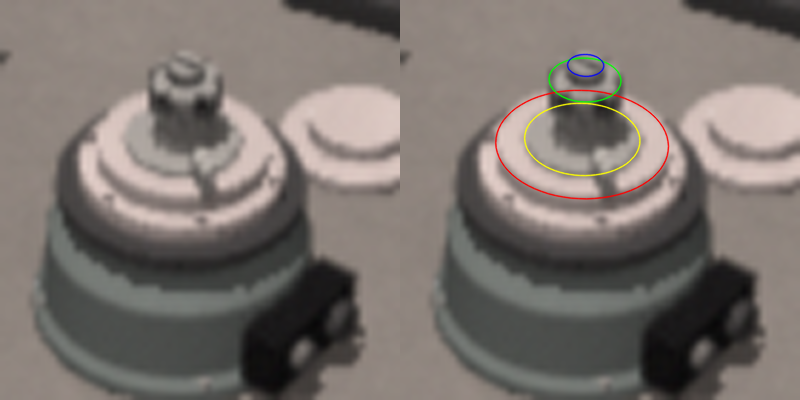

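```bash
python3 - <<'E'
from h import *
import pickle
S=pickle.load(open("s0.pkl","rb"))
t,s=S["top"],S["side"]
x,y=596.5,-248
def line(a,r0,r1,z):
    a=np.radians(a);return np.array([[x+r*np.cos(a),y+r*np.sin(a),z] for r in(r0,r1)])
G=-12;T=G+180+0
tab=ray(t,(320+115/6.67,150+282/6.67),159.5)[:2]-[x,y];print("tab top",tab,np.degrees(np.arctan2(tab[1],tab[0])),np.hypot(*tab))
tab=ray(s,(242+203/5.71,120+155/5.71),159.5)[:2]-[x,y];print("tab side",tab,np.degrees(np.arctan2(tab[1],tab[0])),np.hypot(*tab))
b=ray(t,(337,214),60)[:2]-[x,y];print("box",b,np.degrees(np.arctan2(b[1],b[0])))
polys=[(circ(x,y,140,54),(0,0,255)),(circ(x,y,189.5,22),(0,255,0)),(circ(x,y,200.5,11),(255,0,0)),(circ(x,y,143.5,36),(0,255,255)),(line(G,11,22,189.5),(0,0,255)),(line(G,-11,11,200.5),(0,0,255)),(line(135,32,58,159.5),(255,0,255))]
over(t,(327,157,45),400,polys,"pics/ot1.png");over(s,(248,118,50),400,polys,"pics/os1.png")
x0,y0,w=315,175,50
cv2.imwrite("pics/box.png",cv2.resize(t["pixels"][175:225,305:375,::-1],(700,500),interpolation=cv2.INTER_CUBIC))
E
```

```text
tab top [-32.52404334  32.16742117] 135.31584906083427 45.74446830162677
tab side [-29.71658876  30.95297021] 133.8325342063105 42.90876381463496
box [-96.01671046  18.8633318 ] 168.88528950478303
```

View pics/ot1.png

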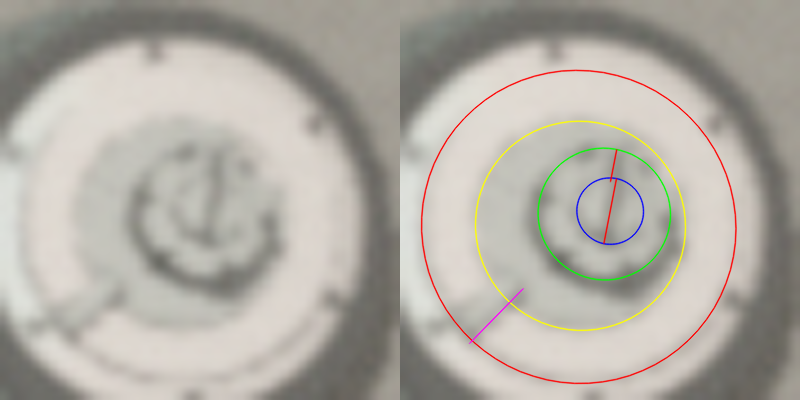

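View pics/os1.png

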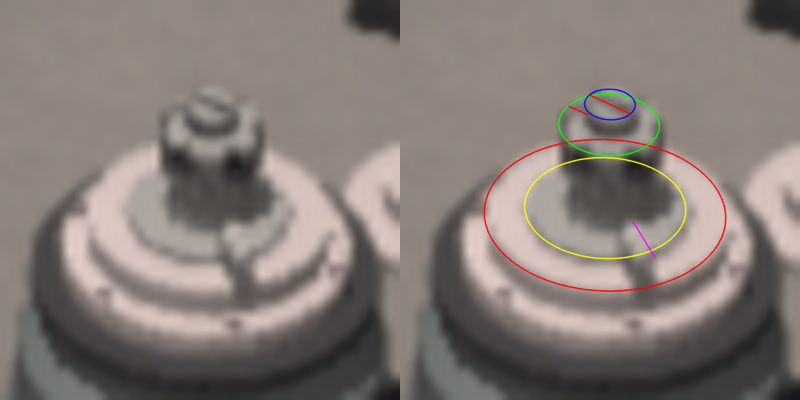

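View pics/box.png

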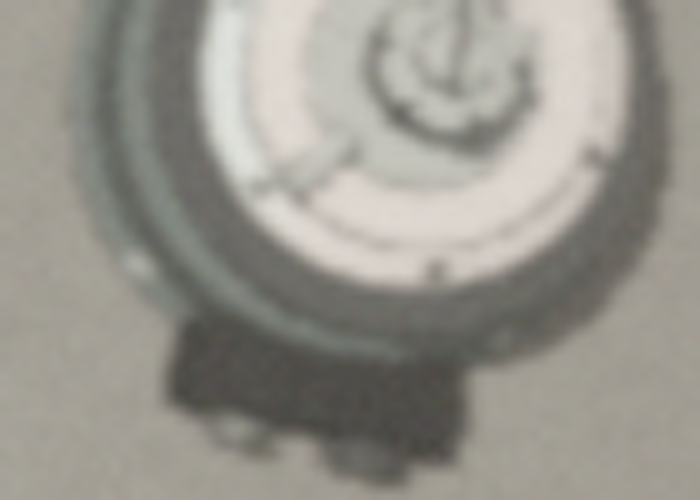

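```bash
cat > p.py <<'E'
import sys,json,numpy as np,os
from scipy.spatial.transform import Rotation as R
f="cmd.json"
c=json.load(open(f)) if os.path.exists(f) else dict(p=[136.69,-584.227,231.292],q=(R.from_euler('xyz',[180,0,13.166],degrees=True)).as_quat().tolist())
p=np.array(c["p"]);q=R.from_quat(c["q"])
def after(row):
    row=np.array(row,float);return p+q.apply(row[:3]*250),q*R.from_rotvec(row[3:]*np.pi)
def to(x,y,z,yaw):
    d=q.inv().apply(np.array([x,y,z])-p)/250
    w=(q.inv()*R.from_euler('xyz',[180,0,yaw],degrees=True)).as_rotvec()/np.pi
    return np.r_[d,w].round(4).tolist()
if __name__=="__main__":
    a=sys.argv
    if a[1]=="to": 
        for t in json.loads(a[2]): print(to(*t))
    elif a[1]=="did":
        P,Q=after(json.loads(a[2]));json.dump(dict(p=P.tolist(),q=Q.as_quat().tolist()),open(f,"w"))
        print(P.round(2),Q.as_euler('xyz',degrees=True).round(2))
E
python3 p.py to '[[300,-465,240,50],[450,-355,240,90],[597,-248.5,240,135]]'
```

```text
[0.7447, -0.3156, -0.0348, 0.0, 0.0, -0.2046]
[1.4291, -0.6074, -0.0348, -0.0, 0.0, -0.4269]
[2.0987, -0.8882, -0.0348, -0.0, 0.0, -0.6769]
```

```bash
python3 -m jog '[[0.745,-0.316,-0.035,0,0,-0.205],[0.745,-0.316,-0.035,0,0,-0.205],[0.745,-0.316,-0.035,0,0,-0.205],[0.745,-0.316,-0.035,0,0,-0.205],[0.745,-0.316,-0.035,0,0,-0.205],[0.745,-0.316,-0.035,0,0,-0.205]]'; python3 p.py did '[0.745,-0.316,-0.035,0,0,-0.205]'; python3 p.py to '[[450,-355,240,90],[597,-248.5,240,135]]'
```

```text
time: 0.8
tool_pos: [301.4, -463.8, 240.1]
tcp_rot: [180.0, 0.0, 50.3]
ft_force: [-0.1, 0.8, 0.1]
finger_gap: 85.6
[ 300.05 -464.88  240.04] [180.     0.    50.07]
[0.722, 0.1778, 0.0002, -0.0, 0.0, -0.2219]
[1.4261, 0.3552, 0.0002, -0.0, 0.0, -0.4719]
```

```bash
python3 -m jog '[[0.2,0.05,0,0,0,-0.047],[0.4,0.1,0,0,0,-0.09],[0.55,0.135,0,0,0,-0.135],[0.7,0.17,0,0,0,-0.18],[0.8,0.2,0,0,0,-0.222],[0.8,0.2,0,0,0,-0.222]]'; python3 p.py did '[0.8,0.2,0,0,0,-0.222]'; python3 p.py to '[[597,-248.5,230,135]]'
```

```text
time: 1.4
tool_pos: [468.3, -342.4, 239.6]
tcp_rot: [180.0, -0.0, 90.3]
ft_force: [-0.2, -1.0, -0.7]
finger_gap: 85.5
[ 466.77 -343.62  240.04] [180.     0.    90.03]
[0.3802, 0.5211, 0.0402, -0.0, 0.0, -0.2499]
```

```bash
python3 p.py to '[[597,-248.5,230,135]]'
```

```text
[0.3802, 0.5211, 0.0402, -0.0, 0.0, -0.2499]
```

```bash
python3 -m jog '[[0.1,0.13,0.02,0,0,-0.045],[0.19,0.26,0.04,0,0,-0.09],[0.28,0.39,0.04,0,0,-0.135],[0.38,0.521,0.04,0,0,-0.18],[0.38,0.521,0.04,0,0,-0.25],[0.38,0.521,0.04,0,0,-0.25],[0.38,0.521,0.04,0,0,-0.25],[0.38,0.521,0.04,0,0,-0.25]]'; python3 p.py did '[0.38,0.521,0.04,0,0,-0.25]'; python3 p.py to '[[597,-248.5,167,135]]'
python3 - <<'E'
from h import *
t=cam("top");s=cam("side")
a=np.hstack([cv2.resize(t["pixels"][130:230,300:400],(400,400)),cv2.resize(s["pixels"][90:190,220:320],(400,400))])
cv2.imwrite("pics/a1.png",a[:,:,::-1])
E
```

```text
time: 2.2
tool_pos: [596.2, -250.0, 229.8]
tcp_rot: [-180.0, -0.0, 134.7]
ft_force: [0.9, -0.2, 0.5]
finger_gap: 85.3
[ 596.98 -248.56  230.04] [180.     0.   135.03]
[0.0001, 0.0002, 0.2522, -0.0, 0.0, 0.0001]
```

View pics/a1.png

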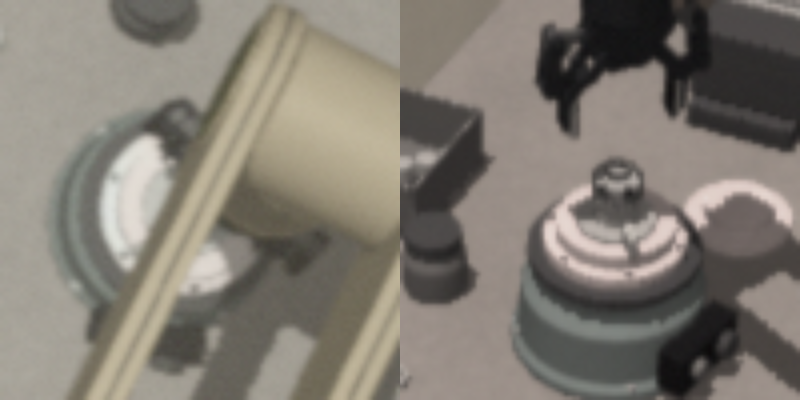

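```bash
python3 -m jog '[[0,0,0.1,0,0,0],[0,0,0.18,0,0,0],[0,0,0.23,0,0,0],[0,0,0.25,0,0,0],[0,0,0.25,0,0,0]]'; python3 p.py did '[0,0,0.25,0,0,0]'
python3 - <<'E'
from h import *
s=cam("side")
cv2.imwrite("pics/a2.png",cv2.resize(s["pixels"][100:180,230:330],(750,600))[:,:,::-1]);print(r.sense()["ft_force"])
E
```

```text
time: 2.8
tool_pos: [596.5, -248.6, 167.0]
tcp_rot: [-180.0, -0.1, 135.0]
ft_force: [-0.4, 0.1, 0.1]
finger_gap: 85.6
[ 596.98 -248.56  167.54] [180.     0.   135.03]
[-0.14108166 -0.06183616  0.27226982]
```

View pics/a2.png

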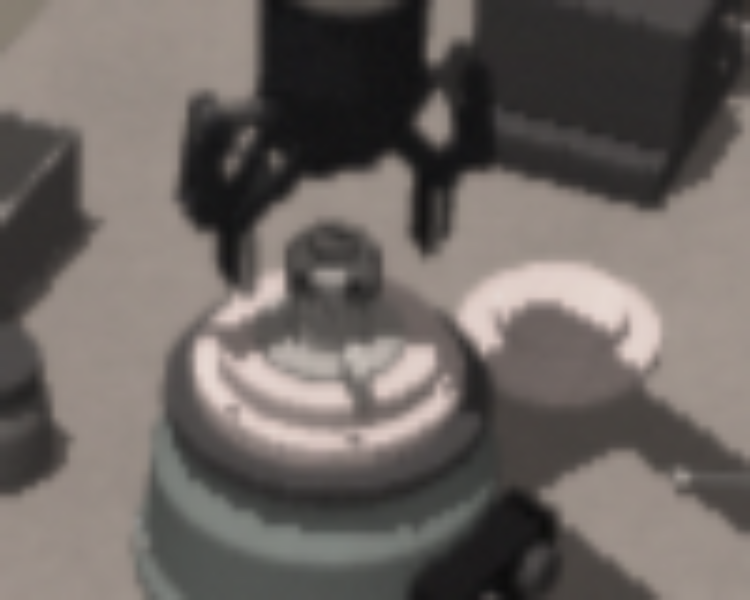

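```bash
python3 -m jog '[[0,0,0,0,0,0],[0,0,0,0,0,0],[0,0,0,0,0,0],[0,0,0,0,0,0],[0,0,0,0,0,0],[0,0,0,0,0,0],[0,0,0,0,0,0],[0,0,0,0,0,0]]' 0 25
python3 -c "
from bench import r
for i in range(2):
  r.snapshot('side');s=r.sense();print(s['tool_pos'],s['ft_force'],s['finger_gap'],s['wrist_torque'])"
```

```text
time: 3.65
tool_pos: [597.2, -249.0, 168.6]
tcp_rot: [180.0, 0.1, 135.0]
ft_force: [-2.0, -0.5, 5.2]
finger_gap: 43.2
[ 597.24198744 -248.93746635  168.59014561] [-1.7834809  -0.15756443  6.31429355] 43.526058799760754 [-0.06310919  0.41994967  0.05322025]
[ 597.25198677 -248.96709643  168.62638834] [-2.61899182 -1.19063183  5.65613321] 43.058998773329506 [-0.14031356  0.39305575 -0.01484003]
```

```bash
python3 -m jog '[[0,0,-0.004,0,0,0],[0,0,-0.004,0,0,0],[0,0,-0.004,0,0,0],[0,0,-0.004,0,0,0],[0,0,-0.005,0,0,0.03],[0,0,-0.0055,0,0,0.06],[0,0,-0.006,0,0,0.09],[0,0,-0.007,0,0,0.12],[0,0,-0.0075,0,0,0.15],[0,0,-0.0075,0,0,0.15]]' 0 90; python3 p.py did '[0,0,-0.0075,0,0,0.15]'
python3 - <<'E'
from h import *
s=cam("side")
cv2.imwrite("pics/a3.png",cv2.resize(s["pixels"][100:180,230:330],(750,600))[:,:,::-1]);q=r.sense();print(q["ft_force"],q["wrist_torque"],q["tool_pos"],q["tcp_rot"])
E
```

```text
time: 4.75
tool_pos: [596.8, -249.2, 169.8]
tcp_rot: [-180.0, 0.0, 107.8]
ft_force: [-3.1, -3.1, 4.9]
finger_gap: 41.1
[ 596.98 -248.56  169.42] [180.     0.   108.03]
[-2.61918535 -3.55226548  5.14074867] [-0.51444724  0.43476923 -0.39113537] [ 596.79887828 -249.16688846  169.75872547] [-1.79979377e+02  4.67046252e-02  1.07936546e+02]
```

View pics/a3.png

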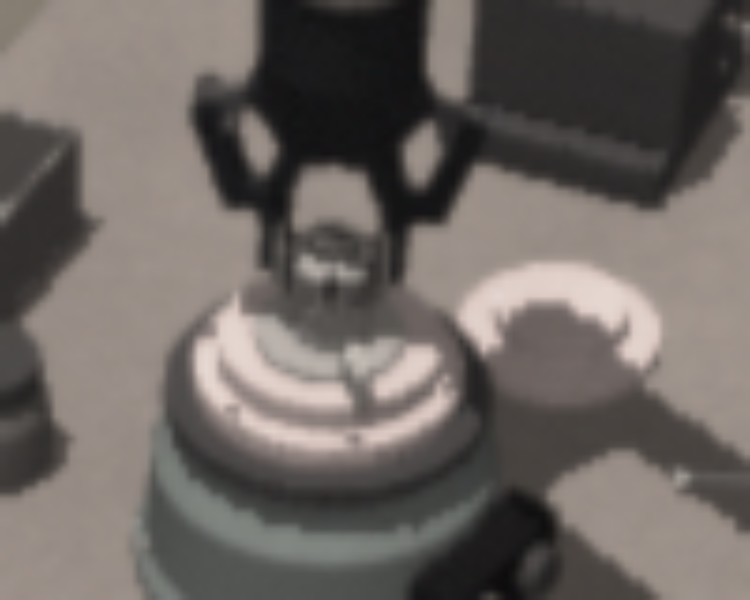

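```bash
python3 -m jog '[[0,0,-0.001,0,0,0.04],[0,0,-0.002,0,0,0.08],[0,0,-0.003,0,0,0.12],[0,0,-0.004,0,0,0.16],[0,0,-0.005,0,0,0.2],[0,0,-0.006,0,0,0.24],[0,0,-0.007,0,0,0.28],[0,0,-0.0075,0,0,0.32],[0,0,-0.008,0,0,0.36],[0,0,-0.009,0,0,0.4]]'; python3 p.py did '[0,0,-0.009,0,0,0.4]'
python3 -m jog '[[0,0,-0.001,0,0,0.04],[0,0,-0.002,0,0,0.08],[0,0,-0.003,0,0,0.12],[0,0,-0.004,0,0,0.16],[0,0,-0.005,0,0,0.2],[0,0,-0.006,0,0,0.24],[0,0,-0.007,0,0,0.28],[0,0,-0.0075,0,0,0.32],[0,0,-0.008,0,0,0.36],[0,0,-0.009,0,0,0.4]]'; python3 p.py did '[0,0,-0.009,0,0,0.4]'
python3 - <<'E'
from h import *
s=cam("side")
cv2.imwrite("pics/a4.png",cv2.resize(s["pixels"][100:180,230:330],(750,600))[:,:,::-1]);q=r.sense();print(q["ft_force"],q["wrist_torque"],q["tool_pos"],q["tcp_rot"])
E
```

```text
time: 5.8
tool_pos: [595.6, -248.8, 171.7]
tcp_rot: [-179.9, 0.1, 35.7]
ft_force: [-8.7, -0.7, 7.9]
finger_gap: 41.4
[ 596.98 -248.56  171.67] [180.     0.    36.03]
time: 6.8
tool_pos: [595.6, -247.6, 173.8]
tcp_rot: [180.0, 0.2, -36.2]
ft_force: [-9.1, 2.9, 7.5]
finger_gap: 41.2
[ 596.98 -248.56  173.92] [180.     0.   -35.97]
[-9.9265583   3.87724005  8.39790455] [0.43677388 1.52006505 0.02378807] [ 595.63075656 -247.53480216  173.77842619] [179.97004818   0.21600105 -36.70502839]
```

View pics/a4.png

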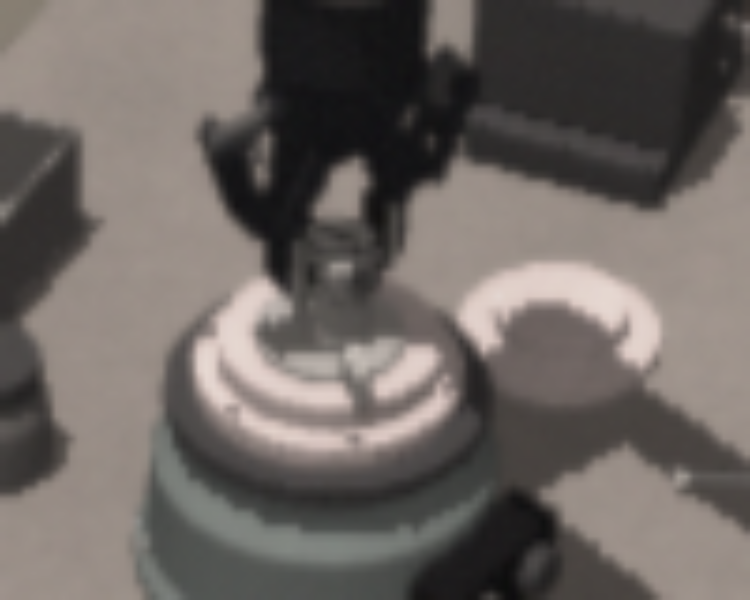

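```bash
python3 -m jog '[[0,0,-0.0005,0,0,0.025],[0,0,-0.001,0,0,0.05],[0,0,-0.001,0,0,0.05],[0,0,-0.001,0,0,0.05],[0,0,-0.001,0,0,0.05]]'; python3 p.py did '[0,0,-0.001,0,0,0.05]'
python3 -c "
from bench import r
for i in range(3):
  r.snapshot('side');s=r.sense();print(s['tool_pos'],s['tcp_rot'],s['ft_force'],s['finger_gap'],s['wrist_torque'])"
```

```text
time: 7.35
tool_pos: [595.7, -247.5, 174.0]
tcp_rot: [180.0, 0.2, -45.0]
ft_force: [-9.0, 4.1, 8.1]
finger_gap: 41.3
[ 596.98 -248.56  174.17] [180.     0.   -44.97]
[ 595.73372185 -247.45744243  174.04200007] [179.96415      0.20863099 -44.98217682] [-7.90318276  3.8858071   8.18801694] 41.23004250471803 [ 0.64765288  1.40196019 -0.34505345]
[ 595.71942188 -247.43854144  174.0249224 ] [179.96463065   0.2134248  -44.98072155] [-8.01394617  3.786104    8.38699231] 41.005206036048634 [ 0.5721933   1.40679352 -0.35595955]
[ 595.6991232  -247.45260935  174.01323228] [179.96091055   0.21310849 -44.98014701] [-7.55040881  3.6829635   8.254061  ] 41.12185831914889 [ 0.57902774  1.35930134 -0.37713945]
```

```bash
python3 -m jog '[[0,0,0,0,0,0],[0,0,0,0,0,0],[0,0,0,0,0,0],[0,0,0,0,0,0],[0,0,-0.1,0,0,0],[0,0,-0.28,0,0,0],[0,0,-0.28,0,0,0]]' 1; python3 p.py did '[0,0,-0.28,0,0,0]'; python3 p.py to '[[430,-430,244,-45]]'
```

```text
time: 8.2
tool_pos: [599.9, -250.0, 252.2]
tcp_rot: [-179.8, -0.6, -45.0]
ft_force: [0.4, -1.3, 0.7]
finger_gap: 85.7
[ 596.98 -248.56  244.17] [180.     0.   -44.97]
[0.0405, 0.9855, 0.0007, -0.0, -0.0, 0.0001]
```

```bash
python3 -m jog '[[0,0.2,0,0,0,0],[0,0.4,0,0,0,0],[0,0.6,0,0,0,0],[0,0.8,0,0,0,0],[0,0.9,0,0,0,0],[0,0.9,0,0,0,0]]' 1; python3 p.py did '[0,0.9,0,0,0,0]'
python3 - <<'E'
from h import *
import pickle
S={n:cam(n) for n in("top","side")};pickle.dump(S,open("s1.pkl","wb"))
t,s=S["top"],S["side"]
x,y=597,-248.5
def line(a,r0,r1,z):
    a=np.radians(a);return np.array([[x+r*np.cos(a),y+r*np.sin(a),z] for r in(r0,r1)])
polys=[(circ(x,y,194.5,22),(0,255,0)),(circ(x,y,200.5,11),(255,0,0)),(line(168.5,11,22,194.5),(0,0,255)),(line(168.5,-11,11,200.5),(0,0,255)),(line(134.5,32,58,159.5),(255,0,255))]
over(t,(332,163,36),400,polys,"pics/ot2.png");over(s,(256,118,36),400,polys,"pics/os2.png")
cv2.imwrite("pics/f2.png",t["pixels"][:,:,::-1])
E
```

```text
time: 8.8
tool_pos: [435.4, -410.6, 244.5]
tcp_rot: [179.9, -0.1, -45.2]
ft_force: [0.3, -0.5, 0.7]
finger_gap: 85.4
[ 437.95 -407.73  244.17] [180.     0.   -44.97]
```

View pics/ot2.png

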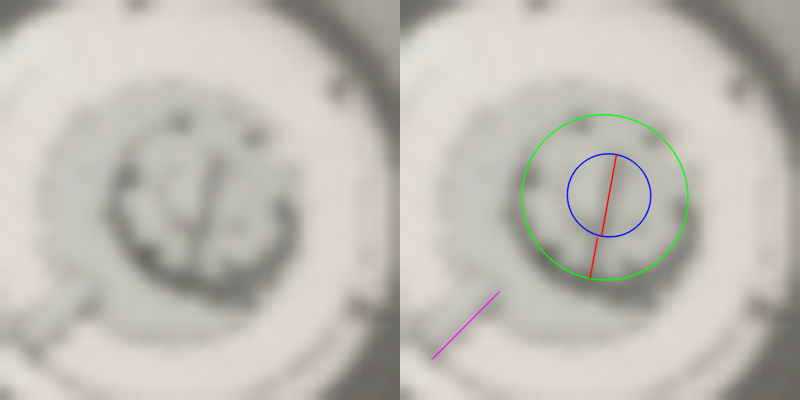

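View pics/os2.png

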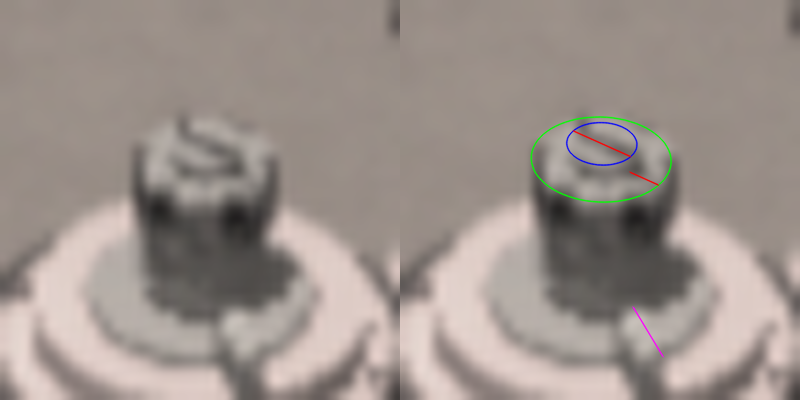

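```bash
python3 - <<'E'
from h import *
import pickle
from scipy.ndimage import map_coordinates
A=pickle.load(open("s0.pkl","rb"));B=pickle.load(open("s1.pkl","rb"))
an=np.radians(np.arange(0,360,1))
def pol(s,x,y,z,rr):
    out=[]
    g=s["pixels"].astype(float).mean(2)
    for q in rr:
        P=np.c_[x+q*np.cos(an),y+q*np.sin(an),0*an+z];p=proj(s,P)
        out.append(map_coordinates(g,[p[:,1],p[:,0]],order=3))
    return np.array(out)
for n in("top","side"):
  for dx,dy in((0,0),(1,0),(-1,0),(0,1),(0,-1)):
    x,y=597+dx,-248.5+dy
    a=pol(A[n],x,y,189.5,np.arange(13,21,1));b=pol(B[n],x,y,194.5,np.arange(13,21,1))
    a=a-a.mean(1,keepdims=True);b=b-b.mean(1,keepdims=True)
    # notches 6-fold: compare same orientation (shift of 180 = same notches); remove lighting
    res=[(np.sum(np.roll(a,k,1)*b)/np.sqrt((a**2).sum()*(b**2).sum())) for k in range(-25,26)]
    k=int(np.argmax(res));print(n,dx,dy,k-25,round(max(res),3))
    # line position after (r 13..20): darkest near 168
    pr=b.mean(0);w=np.arange(150,188);print("   line min",w[np.argmin(pr[150:188])], [int(v) for v in pr[155:183:2]])
E
```

```text
top 0 0 -1 0.35
   line min 169 [-7, -11, -15, -20, -24, -28, -30, -30, -29, -26, -22, -18, -14, -10]
top 1 0 -2 0.338
   line min 169 [-5, -8, -11, -16, -21, -25, -27, -29, -28, -25, -22, -17, -13, -10]
top -1 0 -1 0.485
   line min 168 [-12, -16, -20, -24, -28, -31, -33, -32, -31, -28, -24, -19, -15, -12]
top 0 1 -1 0.426
   line min 172 [-5, -6, -9, -13, -17, -21, -25, -28, -30, -30, -28, -25, -20, -16]
top 0 -1 -1 0.368
   line min 165 [-13, -17, -22, -26, -29, -30, -29, -27, -23, -19, -15, -11, -8, -6]
side 0 0 2 0.281
   line min 170 [-10, -12, -15, -18, -21, -24, -26, -27, -28, -27, -25, -23, -21, -18]
side 1 0 1 0.417
   line min 173 [-8, -10, -13, -17, -21, -24, -28, -30, -32, -32, -31, -29, -27, -24]
side -1 0 2 0.16
   line min 168 [-11, -13, -16, -19, -21, -23, -24, -24, -23, -22, -20, -18, -16, -14]
side 0 1 0 0.338
   line min 174 [-6, -7, -8, -10, -13, -16, -19, -22, -24, -24, -25, -24, -23, -21]
side 0 -1 2 0.258
   line min 167 [-16, -19, -22, -25, -28, -30, -30, -29, -28, -26, -23, -20, -17, -14]
```

```bash
python3 - <<'E'
from h import *
import pickle
S=pickle.load(open("s1.pkl","rb"))
for n,box in(("top",(328,178,22)),("side",(268,140,24))):
  for a in (134,140):
    x,y=597,-248.5
    u=np.array([np.cos(np.radians(a)),np.sin(np.radians(a))]);v=np.array([-u[1],u[0]])
    def rect(z):return np.array([np.r_[[x,y]+u*rr+v*w,z] for rr,w in((32,-4),(58,-4),(58,4),(32,4),(32,-4))])
    over(S[n],box,400,[(rect(159.5),(0,0,255)),(rect(140.5),(255,0,0)),(circ(x,y,143.5,36),(0,255,255))],f"pics/tab_{n}{a}.png")
  cv2.imwrite(f"pics/tab_{n}.png",np.vstack([cv2.resize(cv2.imread(f"pics/tab_{n}{a}.png"),(600,300)) for a in(134,140)]))
E
```

```text
(no output)
```

View pics/tab_top.png

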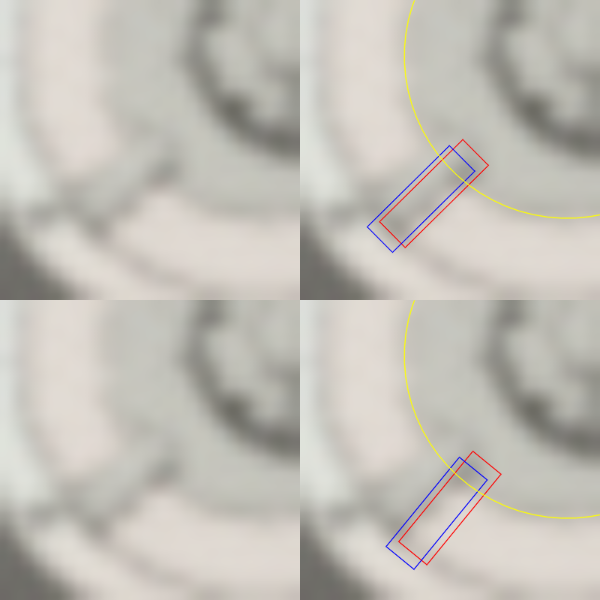

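View pics/tab_side.png

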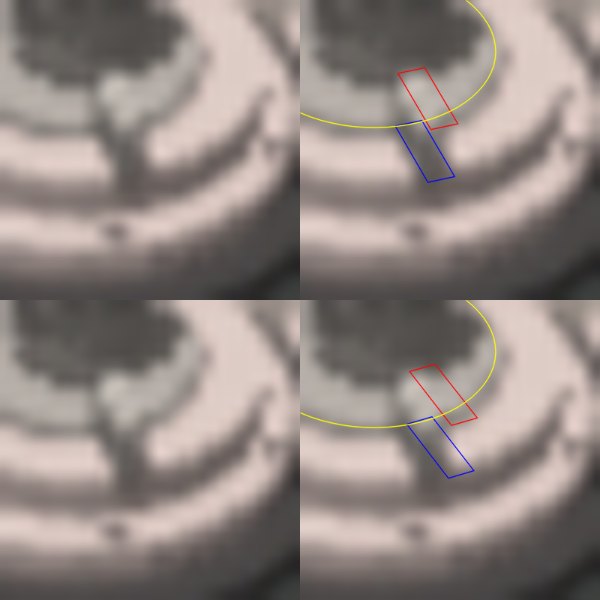

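```bash
python3 - <<'E'
from h import *
import pickle
S=pickle.load(open("s1.pkl","rb"))
for n,box in(("top",(328,178,22)),("side",(268,140,24))):
  for a in (125,129):
    x,y=597,-248.5
    u=np.array([np.cos(np.radians(a)),np.sin(np.radians(a))]);v=np.array([-u[1],u[0]])
    def rect(z):return np.array([np.r_[[x,y]+u*rr+v*w,z] for rr,w in((32,-4),(58,-4),(58,4),(32,4),(32,-4))])
    over(S[n],box,400,[(rect(159.5),(0,0,255)),(rect(140.5),(255,0,0))],f"pics/tab_{n}{a}.png")
  cv2.imwrite(f"pics/tab2_{n}.png",np.vstack([cv2.resize(cv2.imread(f"pics/tab_{n}{a}.png"),(600,300)) for a in(125,129)]))
a=[cv2.imread(f"pics/tab2_{n}.png")[:, :] for n in("top","side")]
cv2.imwrite("pics/tab2.png",np.hstack([a[0][:,300:],a[1][:,300:]]))
E
```

View pics/tab2.png

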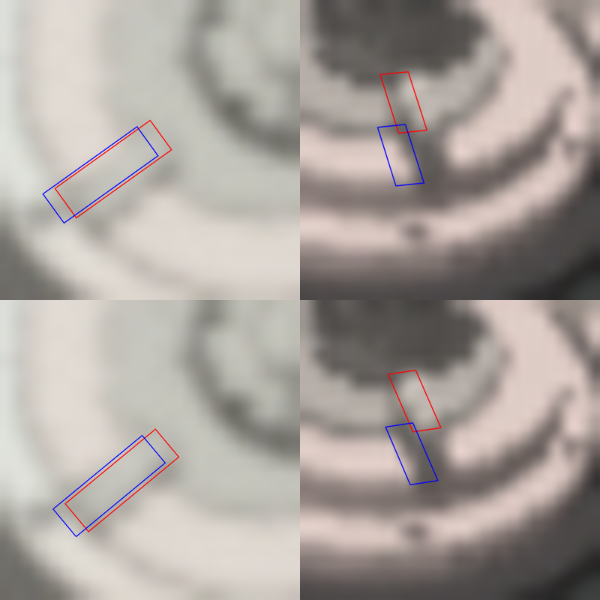

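```bash
python3 p.py to '[[567,-213,244,-50],[567,-213,200,-50],[567,-213,150,-50]]'
```

```text
[-0.1854, -0.9159, 0.0007, -0.0, -0.0, 0.0279]
[-0.1854, -0.9159, 0.1767, -0.0, -0.0, 0.0279]
[-0.1854, -0.9159, 0.3767, -0.0, -0.0, 0.0279]
```

```bash
python3 -m jog '[[-0.04,-0.2,0,0,0,0.01],[-0.08,-0.4,0,0,0,0.02],[-0.12,-0.6,0,0,0,0.028],[-0.16,-0.8,0,0,0,0.028],[-0.185,-0.9,0,0,0,0.028],[-0.185,-0.916,0.08,0,0,0.028],[-0.185,-0.916,0.18,0,0,0.028],[-0.185,-0.916,0.18,0,0,0.028],[-0.185,-0.916,0.18,0,0,0.028]]' 0.35 40; python3 p.py did '[-0.185,-0.916,0.18,0,0,0.028]'
python3 - <<'E'
from h import *
s=cam("side")
cv2.imwrite("pics/b1.png",cv2.resize(s["pixels"][100:180,230:330],(750,600))[:,:,::-1]);q=r.sense();print(q["ft_force"],q["wrist_torque"],q["tool_pos"],q["tcp_rot"])
E
```

```text
time: 9.8
tool_pos: [567.2, -211.8, 199.0]
tcp_rot: [180.0, 0.1, -49.9]
ft_force: [0.1, -0.1, 0.6]
finger_gap: 30.1
[ 567.09 -213.04  199.17] [180.     0.   -50.01]
[ 1.13588066 -0.02897407  0.69756882] [-0.00512735  0.01066634  0.04975088] [ 567.69662731 -212.5435656   200.23134524] [-1.79971052e+02 -4.02754782e-02 -4.99684580e+01]
```

View pics/b1.png

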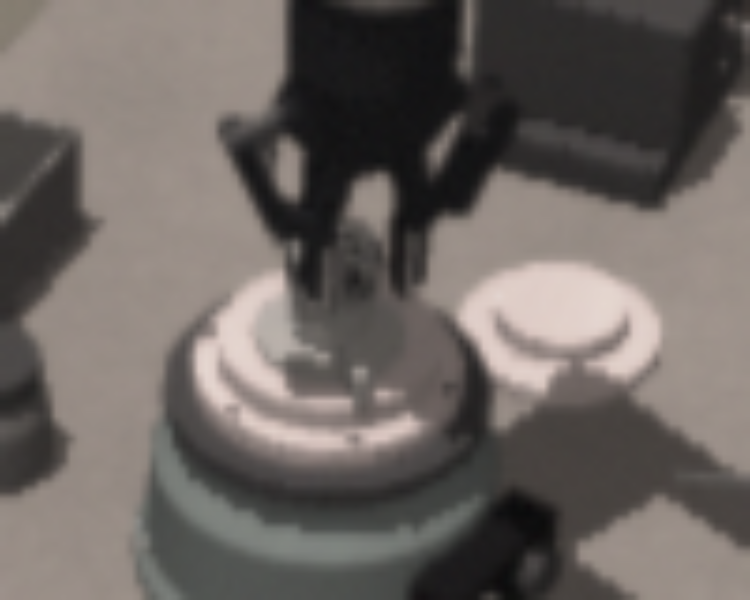

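```bash
python3 -m jog '[[0,0,0.08,0,0,0],[0,0,0.14,0,0,0],[0,0,0.18,0,0,0],[0,0,0.2,0,0,0],[0,0,0.212,0,0,0],[0,0,0.212,0,0,0]]'; python3 p.py did '[0,0,0.212,0,0,0]'
python3 - <<'E'
from h import *
s=cam("side")
cv2.imwrite("pics/b2.png",cv2.resize(s["pixels"][100:180,230:330],(750,600))[:,:,::-1]);q=r.sense();print(q["ft_force"],q["wrist_torque"],q["tool_pos"],q["tcp_rot"])
E
```

```text
time: 10.45
tool_pos: [567.1, -213.1, 146.2]
tcp_rot: [180.0, 0.0, -50.0]
ft_force: [-0.0, 0.5, 0.0]
finger_gap: 29.8
[ 567.09 -213.04  146.17] [180.     0.   -50.01]
[-0.26468284  0.03527642  0.16426786] [-0.04283734 -0.00943258 -0.01731289] [ 567.2786565  -213.16718629  146.574507  ] [-1.79986040e+02 -2.24597542e-02 -5.00206976e+01]
```

View pics/b2.png

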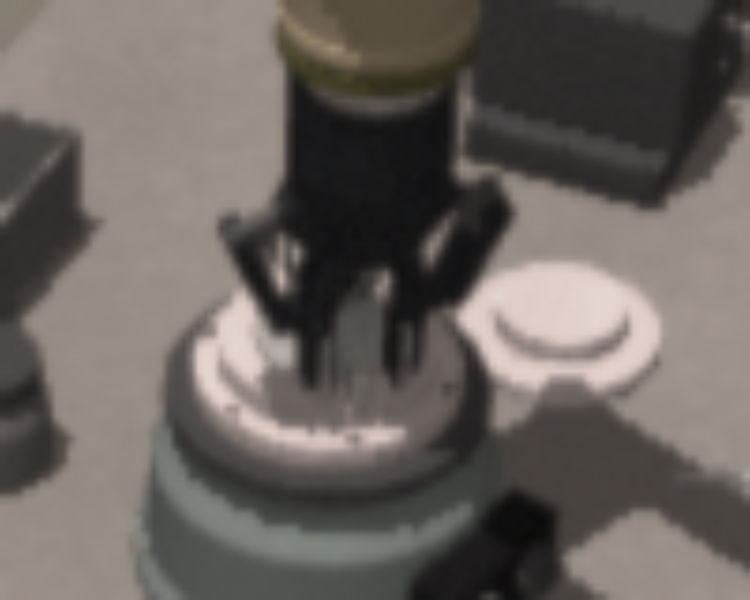

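```bash
python3 -m jog '[[0,0,0,0,0,0],[0,0,0,0,0,0],[0,0,0,0,0,0],[0,0,0,0,0,0],[0,0,0,0,0,0],[0,0,0,0,0,0]]' 0 25
python3 - <<'E'
from h import *
s=cam("side")
cv2.imwrite("pics/b3.png",cv2.resize(s["pixels"][100:180,230:330],(750,600))[:,:,::-1])
for i in range(3):
  cam("side");q=r.sense();print(q["ft_force"],q["wrist_torque"],q["tool_pos"],q["tcp_rot"],q["finger_gap"])
E
```

```text
time: 11.1
tool_pos: [567.5, -213.2, 146.9]
tcp_rot: [-180.0, -0.1, -50.0]
ft_force: [-1.0, -0.3, 4.9]
finger_gap: 7.3
[-1.92578745 -0.61425591  5.72403919] [-0.07236442  0.11324954 -0.01661438] [ 567.43791143 -213.2381399   146.91368173] [-1.79975935e+02 -5.94451165e-02 -5.00126761e+01] 7.3223822996711245
[-1.63064678  0.54228757  5.43161926] [-0.03547736  0.1366827  -0.021728  ] [ 567.46704038 -213.24611495  146.94577826] [-1.79973266e+02 -6.37750240e-02 -5.00153996e+01] 7.204557281017479
[ 0.12625259 -0.55822072  4.91550858] [-0.09167326  0.10269152  0.04625817] [ 567.46647452 -213.25233087  146.92065937] [-1.79974747e+02 -6.20582825e-02 -5.00152009e+01] 6.849416820113543
```

View pics/b3.png

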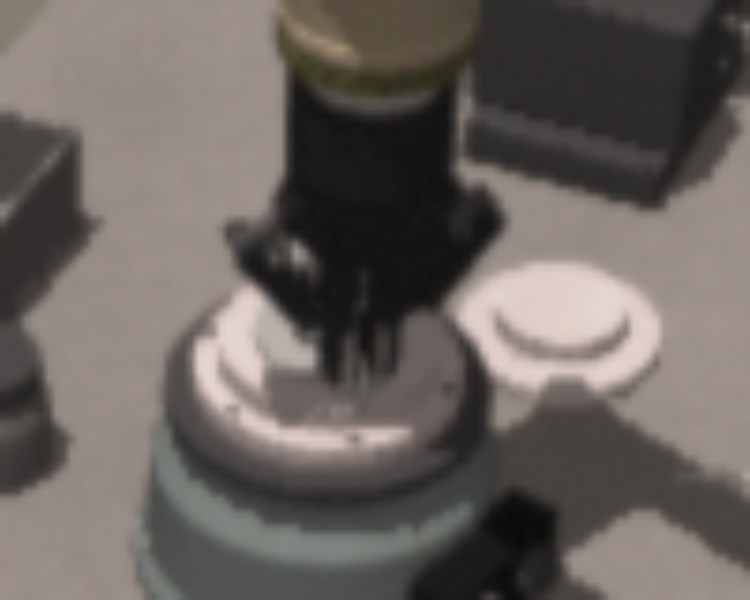

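```bash
python3 -m jog '[[0,0,0,0,0,0],[0,0,0,0,0,0],[0,0,0,0,0,0],[0,0,-0.004,0,0,0],[0,0,-0.008,0,0,0],[0,0,-0.012,0,0,0],[0,0,-0.012,0,0,0],[0,0,-0.012,0,0,0]]' 0 50;python3 p.py did '[0,0,-0.012,0,0,0]'
python3 - <<'E'
from h import *
for i in range(3):
  cam("side");q=r.sense();print(q["ft_force"],q["wrist_torque"],q["tool_pos"],q["tcp_rot"],q["finger_gap"])
E
```

```text
time: 12.1
tool_pos: [566.9, -212.9, 148.8]
tcp_rot: [180.0, 0.0, -50.0]
ft_force: [0.7, -0.2, -1.5]
finger_gap: 6.3
[ 567.09 -213.04  149.17] [180.     0.   -50.01]
[-0.03879532  0.6256416  -0.34184078] [ 0.06947742  0.09638243 -0.02817343] [ 566.92168198 -212.95071172  148.86232716] [ 1.79989019e+02  2.77976118e-02 -5.00142428e+01] 6.319393745062419
[ 0.08243249 -0.22014682 -1.38382974] [ 0.06101248 -0.00232184  0.00931411] [ 566.96808191 -212.96943992  148.93697279] [ 1.79991682e+02  2.13568818e-02 -5.00137551e+01] 6.722037402539112
[ 0.6706685   0.40821135 -1.3652393 ] [-0.05720182  0.04006795 -0.03278779] [ 566.98156166 -212.99056992  148.9789917 ] [ 1.79992572e+02  1.64738015e-02 -5.00136775e+01] 6.203665630065604
```

```bash
python3 -m jog '[[0,0,-0.003,0,0,0],[0,0,-0.007,0,0,0],[0,0,-0.007,0,0,0],[0,0,-0.007,0,0,0]]' ;python3 p.py did '[0,0,-0.007,0,0,0]'
python3 - <<'E'
from h import *
s=cam("side")
cv2.imwrite("pics/b4.png",cv2.resize(s["pixels"][100:180,230:330],(750,600))[:,:,::-1])
for i in range(3):
  cam("side");q=r.sense();print(q["ft_force"],q["wrist_torque"],q["tool_pos"],q["tcp_rot"],q["finger_gap"])
E
```

```text
time: 12.65
tool_pos: [567.1, -213.1, 151.0]
tcp_rot: [-180.0, -0.0, -50.0]
ft_force: [-0.2, 0.3, -1.8]
finger_gap: 6.2
[ 567.09 -213.04  150.92] [180.     0.   -50.01]
[ 0.18705384 -0.22260878 -0.66349469] [ 0.00726459  0.03091425 -0.03101693] [ 567.09340434 -213.0437473   150.96074418] [-1.79997699e+02 -3.30091191e-03 -5.00158989e+01] 6.391761301525918
[-0.33014073  0.57284798 -0.79643855] [0.04533734 0.04152301 0.00374621] [ 567.07958881 -213.04317857  150.90922364] [-1.79999126e+02 -7.93138238e-04 -5.00130637e+01] 6.497640557474468
[-0.62747013  0.11363217 -1.97108778] [0.03374059 0.04027743 0.0609986 ] [ 567.05718128 -213.04510154  150.89569653] [ 1.79998684e+02  2.69015638e-03 -5.00161418e+01] 6.538316533060709
```

View pics/b4.png

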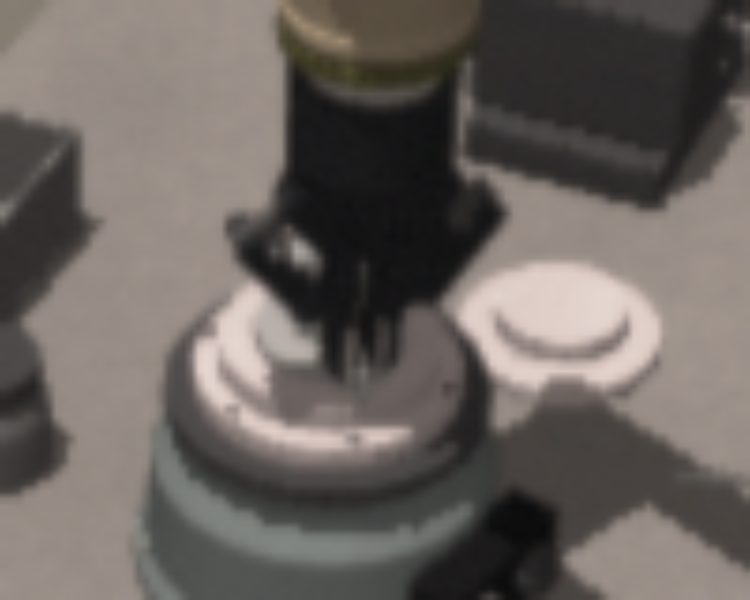

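```bash
cat > q.py <<'E'
from bench import r
import numpy as np
F=[];W=[];P=[]
for i in range(4):
    r.snapshot("side");s=r.sense();F.append(s["ft_force"]);P.append(s["tool_pos"]);W.append(s["wrist_torque"])
F=np.mean(F,0);W=np.mean(W,0);y=s["tcp_rot"][2];P=P[-1]
a=np.radians(y);u=-np.array([np.cos(a),np.sin(a)]);v=np.array([-u[1],u[0]])
print("t",round(s["time"],2),"F",F.round(2),"out",round(F[:2]@u,2),"tan(ccw)",round(F[:2]@v,2),"W",W.round(3),"P",P.round(2),"rot",s["tcp_rot"].round(2),"gap",round(s["finger_gap"],1))
A=np.array([596.5,-248.4]);d=P[:2]-A;print("rel axis r",np.hypot(*d).round(2),"ang",np.degrees(np.arctan2(d[1],d[0])).round(2))
E
python3 -m jog '[[-0.002,0,0,0,0,0],[-0.004,0,0,0,0,0],[-0.004,0,0,0,0,0]]' ;python3 p.py did '[-0.004,0,0,0,0,0]'; python3 q.py
```

```text
time: 13.15
tool_pos: [566.4, -212.2, 150.9]
tcp_rot: [180.0, 0.0, -50.0]
ft_force: [-0.0, -0.1, -1.0]
finger_gap: 6.7
[ 566.44 -212.28  150.92] [180.     0.   -50.01]
t 13.35 F [ 0.18  0.6  -1.63] out 0.34 tan(ccw) -0.53 W [ 0.034  0.039 -0.006] P [ 566.45 -212.28  150.93] rot [-180.     -0.    -50.01] gap 6.6
rel axis r 46.99 ang 129.76
```

```bash
python3 -m jog '[[-0.002,0,0,0,0,0],[-0.002,0,0,0,0,0],[-0.002,0,0,0,0,0]]' ;python3 p.py did '[-0.002,0,0,0,0,0]'; python3 q.py; python3 -m jog '[[-0.002,0,0,0,0,0],[-0.002,0,0,0,0,0],[-0.002,0,0,0,0,0]]' ;python3 p.py did '[-0.002,0,0,0,0,0]'; python3 q.py
```

```text
time: 13.65
tool_pos: [566.1, -211.9, 151.0]
tcp_rot: [-180.0, -0.0, -50.0]
ft_force: [-0.4, -0.1, -0.6]
finger_gap: 6.2
[ 566.12 -211.89  150.92] [180.     0.   -50.01]
t 13.85 F [ 0.17  0.04 -1.29] out -0.08 tan(ccw) -0.16 W [0.049 0.022 0.003] P [ 566.13 -211.91  150.94] rot [180.    -0.   -50.01] gap 6.4
rel axis r 47.48 ang 129.77
time: 14.15
tool_pos: [565.9, -211.5, 151.0]
tcp_rot: [-180.0, -0.0, -50.0]
ft_force: [0.7, -0.3, -0.9]
finger_gap: 6.3
[ 565.8  -211.51  150.92] [180.     0.   -50.01]
t 14.35 F [ 0.77 -0.09 -1.51] out -0.57 tan(ccw) -0.53 W [ 0.016 -0.107  0.027] P [ 565.85 -211.51  150.96] rot [-1.800e+02 -1.000e-02 -5.001e+01] gap 6.4
rel axis r 47.96 ang 129.72
```

```bash
python3 -m jog '[[-0.002,0,0,0,0,0],[-0.002,0,0,0,0,0],[-0.002,0,0,0,0,0]]' ;python3 p.py did '[-0.002,0,0,0,0,0]'; python3 q.py;
```

```text
time: 14.65
tool_pos: [565.6, -211.1, 151.0]
tcp_rot: [-180.0, -0.0, -50.0]
ft_force: [0.9, -0.7, -0.7]
finger_gap: 6.1
[ 565.48 -211.13  150.92] [180.     0.   -50.01]
t 14.85 F [ 1.79 -0.27 -1.24] out -1.35 tan(ccw) -1.2 W [-0.082 -0.286  0.056] P [ 565.57 -211.16  150.98] rot [-1.7999e+02 -1.0000e-02 -5.0010e+01] gap 6.4
rel axis r 48.41 ang 129.71
```

```bash
sed -i 's/range(4)/range(2)/; s/596.5,-248.4/596.8,-247.7/' q.py; cat > arc.py <<'E'
import sys,numpy as np
from p import to
ax,ay,rho,z=map(float,sys.argv[1:5])
for t in map(float,sys.argv[5:]):
    a=np.radians(t);print(t,[v+0.0 for v in to(ax+rho*np.cos(a),ay+rho*np.sin(a),z,t-180)])
E
python3 arc.py 596.8 -247.7 48.6 150.9 130 131 132 133 134 135
```

```text
130.0 [-0.0018, -0.0019, 0.0001, 0.0, 0.0, -0.0001]
131.0 [-0.0018, 0.0015, 0.0001, 0.0, 0.0, -0.0056]
132.0 [-0.0017, 0.0049, 0.0001, 0.0, 0.0, -0.0112]
133.0 [-0.0015, 0.0082, 0.0001, 0.0, 0.0, -0.0167]
134.0 [-0.0013, 0.0116, 0.0001, 0.0, 0.0, -0.0223]
135.0 [-0.0011, 0.015, 0.0001, 0.0, 0.0, -0.0279]
```

```bash
python3 -m jog '[[-0.002,-0.002,0,0,0,0],[-0.002,-0.002,0,0,0,0],[-0.002,0.005,0,0,0,-0.011],[-0.0015,0.008,0,0,0,-0.017],[-0.001,0.012,0,0,0,-0.022],[-0.001,0.015,0,0,0,-0.028],[-0.001,0.015,0,0,0,-0.028]]' ;python3 p.py did '[-0.001,0.015,0,0,0,-0.028]'; python3 q.py;python3 arc.py 596.8 -247.7 48.8 150.9 135 137 139 140
```

```text
time: 15.55
tool_pos: [562.4, -213.4, 150.9]
tcp_rot: [-180.0, 0.0, -44.9]
ft_force: [1.4, 0.3, -0.7]
finger_gap: 6.2
[ 562.45 -213.34  150.92] [180.     0.   -44.97]
t 15.65 F [ 1.62  0.09 -1.71] out -1.08 tan(ccw) -1.21 W [ 0.03  -0.205  0.019] P [ 562.42 -213.27  150.9 ] rot [-1.800e+02  1.000e-02 -4.499e+01] gap 6.4
rel axis r 48.65 ang 134.96
135.0 [-0.0009, 0.0, 0.0001, 0.0, 0.0, 0.0001]
137.0 [-0.0007, 0.0068, 0.0001, 0.0, 0.0, -0.011]
139.0 [-0.0004, 0.0136, 0.0001, 0.0, 0.0, -0.0221]
140.0 [-0.0001, 0.017, 0.0001, 0.0, 0.0, -0.0276]
```

```bash
python3 arc.py 596.6 -246.9 48.9 150.9 135 137 139 140
```

```text
135.0 [-0.0041, -0.0017, 0.0001, 0.0, 0.0, 0.0001]
137.0 [-0.004, 0.0051, 0.0001, 0.0, 0.0, -0.011]
139.0 [-0.0036, 0.0119, 0.0001, 0.0, 0.0, -0.0221]
140.0 [-0.0033, 0.0154, 0.0001, 0.0, 0.0, -0.0276]
```

```bash
python3 -m jog '[[-0.002,-0.001,0,0,0,0],[-0.004,-0.0015,0,0,0,0],[-0.004,-0.0015,0,0,0,0]]';python3 p.py did '[-0.004,-0.0015,0,0,0,0]'; python3 q.py; python3 arc.py 596.6 -246.9 48.9 150.9 137 139 140
```

```text
time: 15.95
tool_pos: [562.1, -212.3, 151.0]
tcp_rot: [-180.0, -0.0, -45.0]
ft_force: [3.1, 0.0, -1.2]
finger_gap: 6.4
[ 562.   -212.37  150.92] [180.     0.   -44.97]
t 16.05 F [ 2.14 -0.43 -1.63] out -1.82 tan(ccw) -1.21 W [-0.064 -0.401  0.041] P [ 562.13 -212.32  151.01] rot [-1.7999e+02 -1.0000e-02 -4.4970e+01] gap 6.0
rel axis r 49.53 ang 134.42
137.0 [0.0, 0.0066, 0.0001, 0.0, 0.0, -0.011]
139.0 [0.0004, 0.0134, 0.0001, 0.0, 0.0, -0.0221]
140.0 [0.0007, 0.0169, 0.0001, 0.0, 0.0, -0.0276]
```

```bash
python3 -m jog '[[-0.001,0.0035,0,0,0,-0.0055],[-0.001,0.007,0,0,0,-0.011],[-0.001,0.01,0,0,0,-0.0165],[-0.0005,0.0135,0,0,0,-0.022],[-0.0005,0.017,0,0,0,-0.0275],[-0.0005,0.017,0,0,0,-0.0275]]';python3 p.py did '[-0.0005,0.017,0,0,0,-0.0275]'; python3 q.py; python3 arc.py 596.6 -246.9 49.4 150.9 140 141 142 143 144 145
```

```text
time: 16.65
tool_pos: [558.6, -215.1, 150.8]
tcp_rot: [-180.0, 0.0, -40.0]
ft_force: [1.7, 0.4, -0.5]
finger_gap: 6.1
[ 558.91 -215.29  150.92] [180.    -0.   -40.02]
t 16.75 F [ 0.74  0.52 -0.55] out -0.23 tan(ccw) -0.87 W [ 0.155 -0.208  0.038] P [ 558.66 -215.05  150.78] rot [-1.800e+02  4.000e-02 -4.003e+01] gap 6.8
rel axis r 50.21 ang 139.44
140.0 [-0.0008, 0.0, 0.0001, 0.0, 0.0, -0.0001]
141.0 [-0.0008, 0.0034, 0.0001, 0.0, 0.0, -0.0057]
142.0 [-0.0007, 0.0068, 0.0001, 0.0, 0.0, -0.0112]
143.0 [-0.0006, 0.0103, 0.0001, 0.0, 0.0, -0.0168]
144.0 [-0.0004, 0.0137, 0.0001, 0.0, 0.0, -0.0224]
145.0 [-0.0001, 0.0172, 0.0001, 0.0, 0.0, -0.0279]
```

```bash
python3 -m jog '[[-0.002,0,0,0,0,0],[-0.004,0,0,0,0,0],[-0.004,0,0,0,0,0]]';python3 p.py did '[-0.004,0,0,0,0,0]'; python3 q.py; python3 arc.py 596.6 -246.9 50.4 150.9 140 141 142 143 144 145
```

```text
time: 17.05
tool_pos: [558.2, -214.7, 150.9]
tcp_rot: [-180.0, -0.0, -40.0]
ft_force: [3.5, -0.8, -2.8]
finger_gap: 6.5
[ 558.15 -214.65  150.92] [180.    -0.   -40.02]
t 17.15 F [ 2.57 -0.5  -1.34] out -2.29 tan(ccw) -1.28 W [-0.026 -0.403  0.076] P [ 558.21 -214.68  150.92] rot [-1.800e+02 -1.000e-02 -4.003e+01] gap 6.5
rel axis r 50.79 ang 139.44
140.0 [-0.0008, 0.0, 0.0001, 0.0, 0.0, -0.0001]
141.0 [-0.0008, 0.0035, 0.0001, 0.0, 0.0, -0.0057]
142.0 [-0.0007, 0.007, 0.0001, 0.0, 0.0, -0.0112]
143.0 [-0.0006, 0.0105, 0.0001, 0.0, 0.0, -0.0168]
144.0 [-0.0003, 0.014, 0.0001, 0.0, 0.0, -0.0224]
145.0 [-0.0001, 0.0175, 0.0001, 0.0, 0.0, -0.0279]
```

```bash
python3 -m jog '[[-0.001,0.0035,0,0,0,-0.0055],[-0.001,0.007,0,0,0,-0.011],[-0.001,0.0105,0,0,0,-0.0165],[-0.001,0.014,0,0,0,-0.022],[-0.001,0.0175,0,0,0,-0.0275],[-0.001,0.0175,0,0,0,-0.0275]]';python3 p.py did '[-0.001,0.0175,0,0,0,-0.0275]'; python3 q.py; python3 arc.py 596.6 -246.9 50.8 150.9 145 146 147 148 149 150
```

```text
time: 17.75
tool_pos: [555.3, -218.1, 151.1]
tcp_rot: [-180.0, -0.0, -35.0]
ft_force: [4.5, -1.8, -2.8]
finger_gap: 6.8
[ 555.14 -217.84  150.92] [180.    -0.   -35.07]
t 17.85 F [ 4.04 -1.71 -2.14] out -4.29 tan(ccw) -0.92 W [-0.307 -0.783  0.027] P [ 555.32 -217.97  151.05] rot [-1.7999e+02 -3.0000e-02 -3.5070e+01] gap 6.6
rel axis r 51.03 ang 144.37
145.0 [-0.0007, 0.0001, 0.0001, 0.0, 0.0, -0.0004]
146.0 [-0.0006, 0.0037, 0.0001, 0.0, 0.0, -0.006]
147.0 [-0.0005, 0.0072, 0.0001, 0.0, 0.0, -0.0115]
148.0 [-0.0004, 0.0107, 0.0001, 0.0, 0.0, -0.0171]
149.0 [-0.0002, 0.0143, 0.0001, 0.0, 0.0, -0.0226]
150.0 [0.0001, 0.0178, 0.0001, 0.0, 0.0, -0.0282]
```

```bash
python3 -m jog '[[0,0.0035,0,0,0,-0.0055],[0,0.007,0,0,0,-0.011],[0,0.0105,0,0,0,-0.0165],[0,0.014,0,0,0,-0.022],[0.0005,0.0175,0,0,0,-0.0275],[0.0005,0.0175,0,0,0,-0.0275]]';python3 p.py did '[0.0005,0.0175,0,0,0,-0.0275]'; python3 q.py; python3 arc.py 596.6 -246.9 50.6 150.9 150 151 152 153 154 155
```

```text
time: 18.45
tool_pos: [553.2, -221.7, 151.2]
tcp_rot: [-180.0, -0.1, -30.1]
ft_force: [6.0, -2.2, -2.3]
finger_gap: 6.6
[ 552.73 -221.49  150.92] [180.     0.   -30.12]
t 18.55 F [ 6.08 -1.99 -2.24] out -6.26 tan(ccw) -1.32 W [-0.326 -0.942  0.018] P [ 553.24 -221.7   151.24] rot [-1.7999e+02 -8.0000e-02 -3.0120e+01] gap 6.4
rel axis r 50.73 ang 149.17
150.0 [0.0004, 0.0003, 0.0001, 0.0, 0.0, -0.0007]
151.0 [0.0004, 0.0038, 0.0001, 0.0, 0.0, -0.0062]
152.0 [0.0005, 0.0073, 0.0001, 0.0, 0.0, -0.0118]
153.0 [0.0007, 0.0109, 0.0001, 0.0, 0.0, -0.0174]
154.0 [0.0009, 0.0144, 0.0001, 0.0, 0.0, -0.0229]
155.0 [0.0012, 0.0179, 0.0001, 0.0, 0.0, -0.0285]
```

```bash
python3 arc.py 597.3 -247.3 50.3 150.9 150 151 152 153 154 155 
```

```text
150.0 [0.0048, 0.0003, 0.0001, 0.0, 0.0, -0.0007]
151.0 [0.0049, 0.0038, 0.0001, 0.0, 0.0, -0.0062]
152.0 [0.005, 0.0073, 0.0001, 0.0, 0.0, -0.0118]
153.0 [0.0051, 0.0108, 0.0001, 0.0, 0.0, -0.0174]
154.0 [0.0053, 0.0143, 0.0001, 0.0, 0.0, -0.0229]
155.0 [0.0056, 0.0178, 0.0001, 0.0, 0.0, -0.0285]
```

```bash
python3 -m jog '[[0.004,0.0,0,0,0,0],[0.0045,0.0035,0,0,0,-0.006],[0.0045,0.007,0,0,0,-0.0115],[0.0045,0.0105,0,0,0,-0.017],[0.005,0.014,0,0,0,-0.0225],[0.005,0.0175,0,0,0,-0.028],[0.005,0.0175,0,0,0,-0.028]]';python3 p.py did '[0.005,0.0175,0,0,0,-0.028]'; python3 q.py; python3 arc.py 597.3 -247.3 50.3 150.9 155 156 157 158 159 160 
```

```text
time: 19.25
tool_pos: [551.0, -225.6, 150.5]
tcp_rot: [-180.0, 0.1, -25.0]
ft_force: [0.4, 0.3, -0.9]
finger_gap: 6.2
[ 551.61 -225.9   150.92] [180.    -0.   -25.08]
t 19.35 F [ 0.49  1.13 -1.18] out 0.04 tan(ccw) -1.23 W [ 0.154 -0.048  0.047] P [ 551.1  -225.52  150.54] rot [-1.7999e+02  8.0000e-02 -2.5090e+01] gap 6.4
rel axis r 50.8 ang 154.11
155.0 [0.0006, 0.0003, 0.0001, 0.0, 0.0, -0.0005]
156.0 [0.0006, 0.0039, 0.0001, 0.0, 0.0, -0.006]
157.0 [0.0007, 0.0074, 0.0001, 0.0, 0.0, -0.0116]
158.0 [0.0009, 0.0109, 0.0001, 0.0, 0.0, -0.0171]
159.0 [0.0011, 0.0144, 0.0001, 0.0, 0.0, -0.0227]
160.0 [0.0014, 0.0179, 0.0001, 0.0, 0.0, -0.0282]
```

```bash
python3 -m jog '[[-0.002,0,0,0,0,0],[-0.005,0,0,0,0,0],[-0.005,0,0,0,0,0]]';python3 p.py did '[-0.005,0,0,0,0,0]'; python3 q.py
```

```text
time: 19.65
tool_pos: [550.4, -225.2, 150.8]
tcp_rot: [-180.0, 0.0, -25.1]
ft_force: [1.7, 1.3, -1.1]
finger_gap: 6.5
[ 550.48 -225.37  150.92] [180.    -0.   -25.08]
t 19.75 F [ 1.2   0.8  -1.97] out -0.75 tan(ccw) -1.24 W [ 0.179 -0.145  0.108] P [ 550.4  -225.26  150.83] rot [-1.800e+02  1.000e-02 -2.508e+01] gap 6.5
rel axis r 51.55 ang 154.19
```

```bash
python3 -m jog '[[-0.002,0,0,0,0,0],[-0.004,0,0,0,0,0],[-0.004,0,0,0,0,0]]';python3 p.py did '[-0.004,0,0,0,0,0]'; python3 q.py; python3 arc.py 597.3 -247.3 52.3 150.9 155 156 157 158 159 160
```

```text
time: 20.05
tool_pos: [550.0, -225.1, 151.1]
tcp_rot: [-180.0, -0.1, -25.1]
ft_force: [4.8, -1.1, -3.1]
finger_gap: 6.2
[ 549.58 -224.95  150.92] [180.    -0.   -25.08]
t 20.15 F [ 5.38 -0.6  -2.93] out -5.12 tan(ccw) -1.74 W [-0.052 -0.762  0.087] P [ 549.96 -225.11  151.07] rot [-1.800e+02 -6.000e-02 -2.508e+01] gap 6.2
rel axis r 52.0 ang 154.25
155.0 [0.0016, 0.0004, 0.0001, 0.0, 0.0, -0.0005]
156.0 [0.0016, 0.004, 0.0001, 0.0, 0.0, -0.006]
157.0 [0.0017, 0.0077, 0.0001, 0.0, 0.0, -0.0116]
158.0 [0.0019, 0.0113, 0.0001, 0.0, 0.0, -0.0171]
159.0 [0.0021, 0.0149, 0.0001, 0.0, 0.0, -0.0227]
160.0 [0.0024, 0.0186, 0.0001, 0.0, 0.0, -0.0282]
```

```bash
python3 -m jog '[[0.0005,0.0035,0,0,0,-0.0055],[0.001,0.0075,0,0,0,-0.0115],[0.001,0.0115,0,0,0,-0.017],[0.001,0.0115,0,0,0,-0.017]]';python3 p.py did '[0.001,0.0115,0,0,0,-0.017]'; python3 q.py; python3 arc.py 597.3 -247.3 52.4 150.9 158 159 160 161
```

```text
time: 20.55
tool_pos: [549.0, -227.9, 151.1]
tcp_rot: [-180.0, -0.1, -22.0]
ft_force: [5.3, -0.7, -3.7]
finger_gap: 6.5
[ 548.58 -227.66  150.92] [180.    -0.   -22.02]
t 20.65 F [ 6.52 -0.83 -3.72] out -6.36 tan(ccw) -1.67 W [-0.139 -0.92  -0.03 ] P [ 549.03 -227.85  151.12] rot [-1.7999e+02 -6.0000e-02 -2.1990e+01] gap 6.5
rel axis r 51.73 ang 157.44
158.0 [0.0005, -0.0001, 0.0001, 0.0, 0.0, -0.0001]
159.0 [0.0005, 0.0035, 0.0001, 0.0, 0.0, -0.0057]
160.0 [0.0006, 0.0072, 0.0001, 0.0, 0.0, -0.0112]
161.0 [0.0008, 0.0108, 0.0001, 0.0, 0.0, -0.0168]
```

```bash
python3 -m jog '[[0.003,0.0035,0,0,0,-0.0055],[0.0035,0.007,0,0,0,-0.011],[0.0035,0.0105,0,0,0,-0.017],[0.0035,0.0105,0,0,0,-0.017]]';python3 p.py did '[0.0035,0.0105,0,0,0,-0.017]'; python3 q.py; python3 arc.py 597.3 -247.3 51.8 150.9 161 162 163 164
```

```text
time: 21.05
tool_pos: [548.5, -230.6, 151.1]
tcp_rot: [180.0, -0.0, -18.9]
ft_force: [4.1, -0.7, -2.3]
finger_gap: 6.2
[ 548.41 -230.42  150.92] [180.     0.   -18.96]
t 21.15 F [ 4.65 -1.24 -2.85] out -4.8 tan(ccw) -0.34 W [-0.146 -0.678 -0.023] P [ 548.53 -230.57  151.04] rot [ 1.800e+02 -2.000e-02 -1.897e+01] gap 6.0
rel axis r 51.22 ang 160.46
161.0 [-0.0003, 0.0002, 0.0001, 0.0, 0.0, 0.0002]
162.0 [-0.0003, 0.0038, 0.0001, 0.0, 0.0, -0.0054]
163.0 [-0.0002, 0.0074, 0.0001, 0.0, 0.0, -0.0109]
164.0 [0.0, 0.011, 0.0001, 0.0, 0.0, -0.0165]
```

```bash
python3 -m jog '[[0.0005,0.0035,0,0,0,-0.0055],[0.0005,0.007,0,0,0,-0.011],[0.001,0.011,0,0,0,-0.017],[0.001,0.011,0,0,0,-0.017]]';python3 p.py did '[0.001,0.011,0,0,0,-0.017]'; python3 q.py; python3 arc.py 597.3 -247.3 51.6 150.9 164 165 166 167
```

```text
time: 21.55
tool_pos: [548.0, -233.4, 151.1]
tcp_rot: [180.0, -0.1, -15.8]
ft_force: [6.4, -0.8, -2.2]
finger_gap: 6.0
[ 547.75 -233.1   150.92] [180.    0.  -15.9]
t 21.65 F [ 5.84 -1.97 -2.81] out -6.15 tan(ccw) 0.3 W [-0.337 -0.878 -0.058] P [ 548.05 -233.37  151.1 ] rot [ 1.7999e+02 -5.0000e-02 -1.5860e+01] gap 6.5
rel axis r 50.81 ang 163.62
164.0 [-0.0002, 0.0, 0.0001, 0.0, 0.0, 0.0005]
165.0 [-0.0002, 0.0036, 0.0001, 0.0, 0.0, -0.005]
166.0 [-0.0001, 0.0072, 0.0001, 0.0, 0.0, -0.0106]
167.0 [0.0, 0.0108, 0.0001, 0.0, 0.0, -0.0161]
```

```bash
cat > arc.py <<'E'
import sys,numpy as np
from p import to
# rho tan z angles ; axis fixed
A=np.array([596.7,-248.3])
rho,tn,z=map(float,sys.argv[1:4])
for t in map(float,sys.argv[4:]):
    a=np.radians(t);u=np.array([np.cos(a),np.sin(a)]);v=np.array([-u[1],u[0]]);x,y=A+rho*u+tn*v
    print(t,[v+0.0 for v in to(x,y,z,t-180)])
E
cat > q.py <<'E'
from bench import r
import numpy as np
F=[];W=[];P=[]
for i in range(2):
    r.snapshot("side");s=r.sense();F.append(s["ft_force"]);P.append(s["tool_pos"]);W.append(s["wrist_torque"])
F=np.mean(F,0);W=np.mean(W,0);y=s["tcp_rot"][2];P=P[-1]
a=np.radians(y);u=-np.array([np.cos(a),np.sin(a)]);v=np.array([-u[1],u[0]])
d=P[:2]-np.array([596.7,-248.3])
print("t",round(s["time"],2),"OUT",round(F[:2]@u,2),"TAN",round(F[:2]@v,2),"Fz",F[2].round(2),"Wtan",(W[:2]@v).round(3),"Wz",W[2].round(3),"rho",(d@u).round(2),"tn",(d@v).round(2),"z",P[2].round(2),"yaw",round(y+180,2))
E
python3 arc.py 50 -1.2 150.5 164 ; python3 arc.py 50.5 -1.5 150.5 162 160 158 156
```

```text
164.0 [0.005, -0.0003, 0.0017, 0.0, 0.0, 0.0005]
162.0 [0.0033, -0.0086, 0.0017, 0.0, 0.0, 0.0116]
160.0 [0.0039, -0.0156, 0.0017, 0.0, 0.0, 0.0228]
158.0 [0.0047, -0.0226, 0.0017, 0.0, 0.0, 0.0339]
156.0 [0.0058, -0.0296, 0.0017, 0.0, 0.0, 0.045]
```

```bash
python3 -m jog '[[0.005,0,0.0015,0,0,0],[0.005,-0.0085,0.0015,0,0,0.0115],[0.0055,-0.0155,0.0015,0,0,0.0225],[0.0055,-0.0225,0.0015,0,0,0.034],[0.006,-0.0295,0.0015,0,0,0.045],[0.006,-0.0295,0.0015,0,0,0.045]]';python3 p.py did '[0.006,-0.0295,0.0015,0,0,0.045]'; python3 q.py;python3 arc.py 51.5 -1.5 150.5 156
```

```text
time: 22.25
tool_pos: [550.4, -226.0, 150.0]
tcp_rot: [180.0, 0.1, -24.0]
ft_force: [-0.2, 0.2, -1.4]
finger_gap: 6.6
[ 551.22 -226.42  150.54] [180.   0. -24.]
t 22.35 OUT -0.37 TAN -0.02 Fz -1.51 Wtan -0.092 Wz 0.007 rho 51.07 tn -1.48 z 150.15 yaw 156.07
156.0 [-0.0042, 0.0, 0.0002, 0.0, 0.0, 0.0]
```

```bash
python3 -m jog '[[-0.002,0,0,0,0,0],[-0.004,0,0,0,0,0],[-0.006,0,0,0,0,0],[-0.006,0,0,0,0,0]]';python3 p.py did '[-0.006,0,0,0,0,0]'; python3 q.py
```

```text
time: 22.75
tool_pos: [550.0, -225.9, 150.6]
tcp_rot: [180.0, -0.0, -24.0]
ft_force: [0.9, -0.4, -2.5]
finger_gap: 6.3
[ 549.85 -225.81  150.54] [180.   0. -24.]
t 22.85 OUT -2.1 TAN 0.57 Fz -2.14 Wtan 0.209 Wz -0.002 rho 51.81 tn -1.42 z 150.63 yaw 156.0
```

```bash
python3 -m jog '[[-0.003,0.001,0,0,0,0],[-0.003,0.001,0,0,0,0],[-0.003,0.001,0,0,0,0]]';python3 p.py did '[-0.003,0.001,0,0,0,0]'; python3 q.py; python3 arc.py 52.7 -1.2 150.5 154 153 152 151 150
```

```text
time: 23.15
tool_pos: [549.6, -225.9, 150.8]
tcp_rot: [-180.0, -0.1, -24.0]
ft_force: [4.5, -1.8, -4.0]
finger_gap: 6.7
[ 549.06 -225.73  150.54] [180.   0. -24.]
t 23.25 OUT -5.01 TAN 0.0 Fz -3.6 Wtan 0.728 Wz 0.05 rho 52.12 tn -1.31 z 150.75 yaw 156.0
154.0 [0.0003, -0.0072, 0.0002, 0.0, 0.0, 0.0111]
153.0 [0.0005, -0.0109, 0.0002, 0.0, 0.0, 0.0166]
152.0 [0.0009, -0.0145, 0.0002, 0.0, 0.0, 0.0222]
151.0 [0.0012, -0.0182, 0.0002, 0.0, 0.0, 0.0278]
150.0 [0.0017, -0.0218, 0.0002, 0.0, 0.0, 0.0333]
```

```bash
python3 arc.py 51 -1.0 150.5 156 158 160 162 164 166 168
```

```text
156.0 [0.0068, 0.001, 0.0002, 0.0, 0.0, 0.0]
158.0 [0.0068, 0.0081, 0.0002, 0.0, 0.0, -0.0111]
160.0 [0.007, 0.0152, 0.0002, 0.0, 0.0, -0.0222]
162.0 [0.0075, 0.0223, 0.0002, 0.0, 0.0, -0.0334]
164.0 [0.0082, 0.0294, 0.0002, 0.0, 0.0, -0.0445]
166.0 [0.0092, 0.0364, 0.0002, 0.0, 0.0, -0.0556]
168.0 [0.0104, 0.0435, 0.0002, 0.0, 0.0, -0.0667]
```

```bash
python3 -m jog '[[0.007,0.001,0,0,0,0],[0.007,0.008,0,0,0,-0.011],[0.007,0.015,0,0,0,-0.022],[0.0075,0.0225,0,0,0,-0.0335],[0.0075,0.0225,0,0,0,-0.0335]]';python3 p.py did '[0.0075,0.0225,0,0,0,-0.0335]'; python3 q.py; python3 -m jog '[[0,0.0035,0,0,0,-0.0055],[0.0005,0.007,0,0,0,-0.011],[0.001,0.0105,0,0,0,-0.0165],[0.0015,0.014,0,0,0,-0.022],[0.0015,0.014,0,0,0,-0.022]]'; python3 p.py did '[0.0015,0.014,0,0,0,-0.022]'; python3 q.py
```

```text
time: 23.75
tool_pos: [548.6, -231.8, 150.6]
tcp_rot: [-180.0, -0.0, -17.9]
ft_force: [2.8, -1.7, -2.4]
finger_gap: 6.4
[ 548.48 -231.63  150.54] [180.     0.   -17.97]
t 23.85 OUT -2.4 TAN -0.71 Fz -2.2 Wtan 0.38 Wz -0.006 rho 50.95 tn -0.96 z 150.56 yaw 161.96
time: 24.35
tool_pos: [548.0, -235.3, 150.7]
tcp_rot: [180.0, -0.0, -14.0]
ft_force: [5.1, -1.2, -3.4]
finger_gap: 6.1
[ 547.76 -235.08  150.54] [180.     0.   -14.01]
t 24.45 OUT -5.4 TAN 0.02 Fz -3.36 Wtan 0.798 Wz -0.043 rho 50.46 tn -0.93 z 150.67 yaw 165.97
```

```bash
python3 - <<'E'
from h import *
import pickle
s=cam("side");t=cam("top");pickle.dump({"side":s,"top":t},open("s2.pkl","wb"))
a=cv2.resize(s["pixels"][125:180,235:290],(400,400),interpolation=cv2.INTER_CUBIC)
b=cv2.resize(t["pixels"][140:230,300:390],(400,400),interpolation=cv2.INTER_CUBIC)
cv2.imwrite("pics/c1.png",np.hstack([a,b])[:,:,::-1])
E
```

```text
(no output)
```

View pics/c1.png

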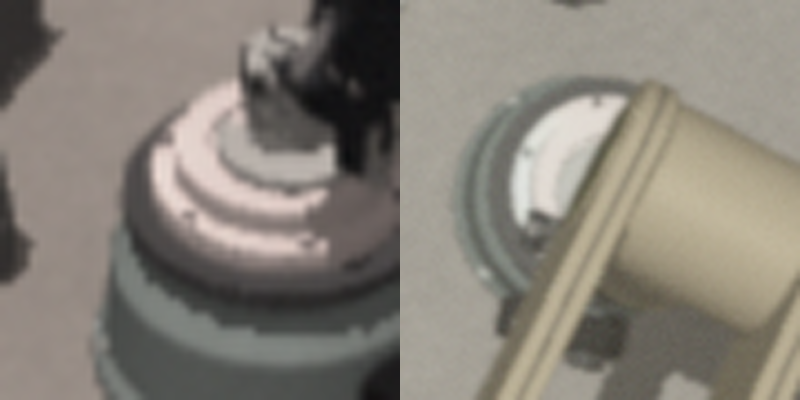

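```bash
python3 - <<'E'
from h import *
import pickle
s=pickle.load(open("s2.pkl","rb"))["side"];s0=pickle.load(open("s1.pkl","rb"))["side"]
A=np.array([596.7,-248.3])
u=np.array([np.cos(np.radians(166)),np.sin(np.radians(166))])
cols=[(0,255,255),(0,255,0),(0,0,255)]
over(s0,(240,130,50),400,[(circ(A[0],A[1],143.5,36),(0,0,255)),(circ(A[0],A[1],140,54),(0,255,0))],"pics/d0.png")
over(s,(240,130,50),400,[(circ(*(A+d*u),147,36),c) for d,c in zip((0,3,6),cols)]+[(circ(A[0],A[1],140,54),(0,255,0))],"pics/d1.png")
E
```

```text
(no output)
```

View pics/d0.png

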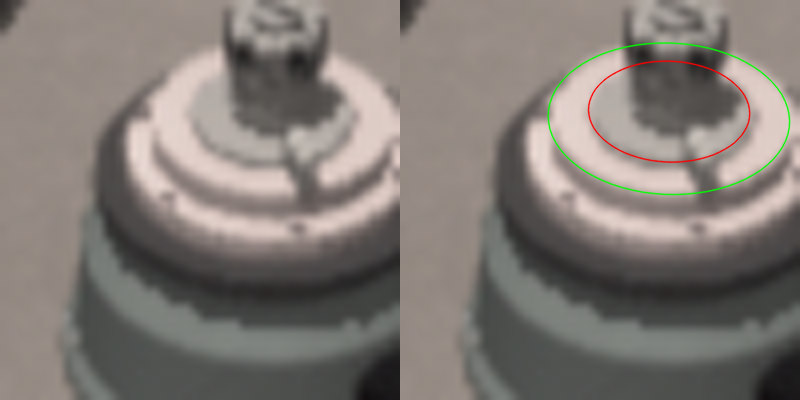

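View pics/d1.png

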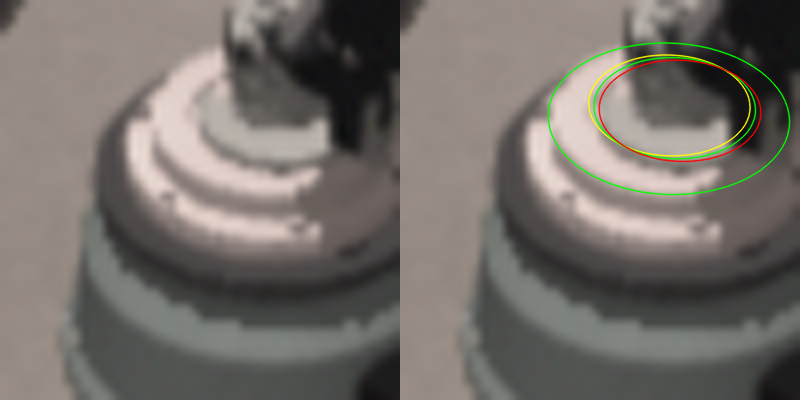

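```bash
python3 arc.py 50 -0.8 150.4 166 169 172 175
```

```text
166.0 [0.0027, 0.0008, 0.0006, 0.0, 0.0, -0.0001]
169.0 [0.0028, 0.0112, 0.0006, 0.0, 0.0, -0.0167]
172.0 [0.0035, 0.0217, 0.0006, 0.0, 0.0, -0.0334]
175.0 [0.0047, 0.0321, 0.0006, 0.0, 0.0, -0.0501]
```

```bash
python3 -m jog '[[0.0025,0.001,0,0,0,0],[0.003,0.0055,0,0,0,-0.0085],[0.003,0.011,0,0,0,-0.0165],[0.003,0.011,0,0,0,-0.0165]]';python3 p.py did '[0.003,0.011,0,0,0,-0.0165]'; python3 q.py; python3 -m jog '[[0,0.005,0,0,0,-0.0085],[0.0005,0.0105,0,0,0,-0.017],[0.0005,0.0105,0,0,0,-0.017]]'; python3 p.py did '[0.0005,0.0105,0,0,0,-0.017]'; python3 q.py
```

```text
time: 24.95
tool_pos: [547.8, -238.0, 150.6]
tcp_rot: [-180.0, -0.0, -11.0]
ft_force: [3.9, 0.3, -2.4]
finger_gap: 6.1
[ 547.82 -237.93  150.54] [180.     0.   -11.04]
t 25.05 OUT -3.56 TAN 0.02 Fz -1.37 Wtan 0.568 Wz 0.008 rho 49.97 tn -0.87 z 150.53 yaw 168.95
time: 25.35
tool_pos: [547.7, -240.8, 150.6]
tcp_rot: [180.0, -0.0, -7.9]
ft_force: [5.3, -0.9, -2.1]
finger_gap: 6.3
[ 547.44 -240.53  150.54] [180.     0.    -7.98]
t 25.45 OUT -4.56 TAN 0.47 Fz -2.65 Wtan 0.795 Wz -0.102 rho 49.63 tn -0.74 z 150.65 yaw 172.09
```

```bash
python3 -m jog '[[0.004,0,0,0,0,0],[0.008,0,0,0,0,0],[0.01,0,0,0,0,0],[0.01,0,0,0,0,0]]';python3 p.py did '[0.01,0,0,0,0,0]'; python3 q.py; python3 -m jog '[[0.003,0,0,0,0,0],[0.004,0,0,0,0,0],[0.004,0,0,0,0,0]]'; python3 p.py did '[0.004,0,0,0,0,0]'; python3 q.py
```

```text
time: 25.85
tool_pos: [549.6, -240.8, 150.3]
tcp_rot: [-180.0, 0.1, -8.0]
ft_force: [0.1, -0.9, -2.0]
finger_gap: 6.3
[ 549.92 -240.88  150.54] [180.     0.    -7.98]
t 25.95 OUT 0.11 TAN 0.17 Fz -1.57 Wtan -0.068 Wz -0.005 rho 47.58 tn -0.91 z 150.36 yaw 172.03
time: 26.25
tool_pos: [550.9, -241.0, 150.6]
tcp_rot: [180.0, -0.0, -8.0]
ft_force: [-0.0, 0.0, -1.7]
finger_gap: 6.2
[ 550.91 -241.01  150.54] [180.     0.    -7.98]
t 26.35 OUT -0.17 TAN -0.8 Fz -1.67 Wtan -0.027 Wz -0.044 rho 46.38 tn -0.86 z 150.54 yaw 172.02
```

```bash
python3 -m jog '[[0.002,0,0,0,0,0],[0.003,0,0,0,0,0],[0.003,0,0,0,0,0]]'; python3 p.py did '[0.003,0,0,0,0,0]'; python3 q.py; python3 -m jog '[[0.002,0,0,0,0,0],[0.003,0,0,0,0,0],[0.003,0,0,0,0,0]]'; python3 p.py did '[0.003,0,0,0,0,0]'; python3 q.py
```

```text
time: 26.65
tool_pos: [551.7, -241.1, 150.5]
tcp_rot: [180.0, -0.0, -8.0]
ft_force: [-0.0, -0.0, -2.0]
finger_gap: 6.7
[ 551.65 -241.12  150.54] [180.     0.    -7.98]
t 26.75 OUT 0.15 TAN -0.95 Fz -1.88 Wtan -0.029 Wz -0.003 rho 45.61 tn -0.87 z 150.53 yaw 172.02
time: 27.05
tool_pos: [552.5, -241.2, 150.6]
tcp_rot: [180.0, -0.0, -8.0]
ft_force: [0.0, 0.8, -1.6]
finger_gap: 6.3
[ 552.39 -241.22  150.54] [180.     0.    -7.98]
t 27.15 OUT 0.43 TAN 0.06 Fz -1.3 Wtan -0.015 Wz -0.04 rho 44.88 tn -0.84 z 150.52 yaw 172.02
```

```bash
python3 -m jog '[[0.002,0,0,0,0,0],[0.003,0,0,0,0,0],[0.003,0,0,0,0,0]]'; python3 p.py did '[0.003,0,0,0,0,0]'; python3 q.py; python3 -m jog '[[0.002,0,0,0,0,0],[0.003,0,0,0,0,0],[0.003,0,0,0,0,0]]'; python3 p.py did '[0.003,0,0,0,0,0]'; python3 q.py
```

```text
time: 27.45
tool_pos: [552.9, -241.3, 150.4]
tcp_rot: [-180.0, 0.0, -8.0]
ft_force: [-1.9, 1.5, -0.7]
finger_gap: 6.1
[ 553.14 -241.33  150.54] [180.     0.    -7.98]
t 27.55 OUT 2.07 TAN 0.29 Fz -0.54 Wtan -0.397 Wz -0.047 rho 44.35 tn -0.83 z 150.45 yaw 172.01
time: 27.85
tool_pos: [553.2, -241.3, 150.4]
tcp_rot: [-180.0, 0.1, -8.0]
ft_force: [-5.8, 0.9, 0.9]
finger_gap: 6.3
[ 553.88 -241.43  150.54] [180.     0.    -7.98]
t 27.95 OUT 5.76 TAN -0.2 Fz 1.51 Wtan -1.074 Wz -0.023 rho 44.1 tn -0.85 z 150.37 yaw 172.01
```

```bash
python3 arc.py 45.7 -0.6 150.5 172 166 160 154 150 146
```

```text
172.0 [-0.0094, 0.001, 0.0002, 0.0, 0.0, 0.0001]
166.0 [-0.0081, -0.0181, 0.0002, 0.0, 0.0, 0.0334]
160.0 [-0.0049, -0.037, 0.0002, 0.0, 0.0, 0.0668]
154.0 [0.0003, -0.0554, 0.0002, 0.0, 0.0, 0.1001]
150.0 [0.0049, -0.0673, 0.0002, 0.0, 0.0, 0.1223]
146.0 [0.0102, -0.0789, 0.0002, 0.0, 0.0, 0.1445]
```

```bash
python3 -m jog '[[-0.0095,0.001,0,0,0,0],[-0.009,-0.009,0,0,0,0.017],[-0.008,-0.018,0,0,0,0.0335],[-0.0065,-0.0275,0,0,0,0.05],[-0.005,-0.037,0,0,0,0.067],[-0.0025,-0.046,0,0,0,0.0835],[0.0005,-0.0555,0,0,0,0.1],[0.005,-0.0675,0,0,0,0.1225],[0.01,-0.079,0,0,0,0.1445],[0.01,-0.079,0,0,0,0.1445]]'; python3 p.py did '[0.01,-0.079,0,0,0,0.1445]'; python3 q.py; python3 -m jog '[[0,-0.003,0,0,0,0],[0,-0.004,0,0,0,0],[0,-0.004,0,0,0,0]]'; python3 p.py did '[0,-0.004,0,0,0,0]'; python3 q.py
```

```text
time: 28.95
tool_pos: [559.6, -222.0, 150.7]
tcp_rot: [-180.0, -0.0, -34.0]
ft_force: [0.4, 0.1, -1.7]
finger_gap: 6.2
[ 559.1  -222.22  150.54] [180.     0.   -33.99]
t 29.05 OUT 0.47 TAN 0.19 Fz -1.34 Wtan -0.065 Wz -0.026 rho 45.56 tn -0.77 z 150.63 yaw 146.13
time: 29.35
tool_pos: [559.6, -221.6, 150.6]
tcp_rot: [180.0, -0.0, -34.0]
ft_force: [0.1, -1.3, -1.0]
finger_gap: 6.5
[ 559.66 -221.39  150.54] [180.     0.   -33.99]
t 29.45 OUT -0.26 TAN 1.01 Fz -1.37 Wtan -0.003 Wz -0.061 rho 45.65 tn -1.45 z 150.59 yaw 146.02
```

```bash
python3 -m jog '[[0,0.005,0,0,0,0],[0,0.01,0,0,0,0],[0,0.01,0,0,0,0]]'; python3 p.py did '[0,0.01,0,0,0,0]'; python3 q.py; python3 -m jog '[[0,0.003,0,0,0,0],[0,0.004,0,0,0,0],[0,0.004,0,0,0,0]]'; python3 p.py did '[0,0.004,0,0,0,0]'; python3 q.py
```

```text
time: 29.75
tool_pos: [558.2, -223.5, 150.5]
tcp_rot: [-180.0, 0.0, -34.0]
ft_force: [-0.0, 1.0, -1.9]
finger_gap: 6.5
[ 558.26 -223.46  150.54] [180.     0.   -33.99]
t 29.85 OUT -0.01 TAN 0.24 Fz -2.23 Wtan -0.048 Wz 0.021 rho 45.77 tn 0.87 z 150.56 yaw 146.0
time: 30.15
tool_pos: [557.8, -224.1, 150.5]
tcp_rot: [-180.0, -0.0, -34.0]
ft_force: [1.2, 1.3, -2.0]
finger_gap: 6.3
[ 557.7  -224.29  150.54] [180.     0.   -33.99]
t 30.25 OUT -0.11 TAN -1.43 Fz -0.83 Wtan -0.045 Wz 0.073 rho 45.78 tn 1.67 z 150.57 yaw 146.02
```

```bash
python3 -m jog '[[0,-0.007,0,0,0,0],[-0.006,-0.007,0,0,0,0],[-0.012,-0.007,0,0,0,0],[-0.012,-0.007,0,0,0,0]]'; python3 p.py did '[-0.012,-0.007,0,0,0,0]'; python3 q.py; python3 -m jog '[[-0.003,0,0,0,0,0],[-0.006,0,0,0,0,0],[-0.006,0,0,0,0,0]]'; python3 p.py did '[-0.006,0,0,0,0,0]'; python3 q.py
```

```text
time: 30.65
tool_pos: [556.6, -221.3, 150.8]
tcp_rot: [-180.0, -0.1, -34.0]
ft_force: [3.5, -0.2, -2.8]
finger_gap: 6.3
[ 556.19 -221.16  150.54] [180.     0.   -33.99]
t 30.75 OUT -4.49 TAN -1.59 Fz -2.77 Wtan 0.593 Wz 0.067 rho 48.33 tn 0.03 z 150.83 yaw 146.01
time: 31.05
tool_pos: [555.1, -220.1, 150.8]
tcp_rot: [-180.0, -0.0, -34.0]
ft_force: [3.5, 1.6, -1.0]
finger_gap: 6.1
[ 554.95 -220.33  150.54] [180.     0.   -33.99]
t 31.15 OUT -2.11 TAN -3.37 Fz -0.31 Wtan 0.406 Wz 0.16 rho 50.24 tn -0.15 z 150.79 yaw 146.02
```

```bash
python3 arc.py 50.4 -0.2 150.5 147 148 149 150 151 152
```

```text
147.0 [-0.0006, 0.0021, 0.0002, 0.0, 0.0, -0.0055]
148.0 [-0.0005, 0.0056, 0.0002, 0.0, 0.0, -0.0111]
149.0 [-0.0003, 0.0091, 0.0002, 0.0, 0.0, -0.0166]
150.0 [-0.0001, 0.0126, 0.0002, 0.0, 0.0, -0.0222]
151.0 [0.0001, 0.0162, 0.0002, 0.0, 0.0, -0.0277]
152.0 [0.0004, 0.0197, 0.0002, 0.0, 0.0, -0.0333]
```

```bash
python3 -m jog '[[-0.0005,0.002,0,0,0,-0.0055],[-0.0005,0.0055,0,0,0,-0.011],[-0.0005,0.009,0,0,0,-0.0165],[-0.0005,0.009,0,0,0,-0.0165]]'; python3 p.py did '[-0.0005,0.009,0,0,0,-0.0165]'; python3 q.py; python3 -m jog '[[-0.003,0,0,0,0,0],[-0.004,0,0,0,0,0],[-0.004,0,0,0,0,0]]'; python3 p.py did '[-0.004,0,0,0,0,0]'; python3 q.py
```

```text
time: 31.55
tool_pos: [553.8, -222.5, 150.8]
tcp_rot: [-180.0, -0.1, -31.0]
ft_force: [4.9, 0.4, -1.8]
finger_gap: 6.4
[ 553.59 -222.12  150.54] [180.     0.   -31.02]
t 31.65 OUT -4.72 TAN -1.69 Fz -1.89 Wtan 0.826 Wz 0.092 rho 50.1 tn -0.14 z 150.73 yaw 149.01
time: 31.95
tool_pos: [553.6, -222.2, 150.9]
tcp_rot: [-180.0, -0.1, -31.0]
ft_force: [8.9, -1.2, -2.7]
finger_gap: 6.5
[ 552.73 -221.61  150.54] [180.     0.   -31.02]
t 32.05 OUT -8.37 TAN -2.86 Fz -2.24 Wtan 1.35 Wz 0.052 rho 50.42 tn -0.17 z 150.88 yaw 149.0
```

```bash
python3 arc.py 50.0 -0.3 150.5 149; python3 arc.py 50.2 -0.6 150.5 148 147 146 145
```

```text
149.0 [0.0058, -0.0003, 0.0002, 0.0, 0.0, -0.0001]
148.0 [0.005, -0.005, 0.0002, 0.0, 0.0, 0.0054]
147.0 [0.0052, -0.0085, 0.0002, 0.0, 0.0, 0.011]
146.0 [0.0054, -0.012, 0.0002, 0.0, 0.0, 0.0165]
145.0 [0.0056, -0.0155, 0.0002, 0.0, 0.0, 0.0221]
```

```bash
python3 -m jog '[[0.006,0,0,0,0,0],[0.005,-0.005,0,0,0,0.0055],[0.005,-0.0085,0,0,0,0.011],[0.0055,-0.012,0,0,0,0.0165],[0.0055,-0.012,0,0,0,0.0165]]'; python3 p.py did '[0.0055,-0.012,0,0,0,0.0165]'; python3 q.py; python3 -m jog '[[-0.002,0,0,0,0,0],[-0.004,0,0,0,0,0],[-0.004,0,0,0,0,0]]'; python3 p.py did '[-0.004,0,0,0,0,0]'; python3 q.py
```

```text
time: 32.55
tool_pos: [555.2, -219.5, 150.4]
tcp_rot: [180.0, 0.0, -34.0]
ft_force: [1.5, 0.6, -1.3]
finger_gap: 6.4
[ 555.45 -219.74  150.54] [180.     0.   -33.99]
t 32.65 OUT -1.86 TAN -1.57 Fz -0.49 Wtan 0.25 Wz 0.076 rho 50.43 tn -0.63 z 150.4 yaw 146.02
time: 32.95
tool_pos: [554.9, -219.4, 150.7]
tcp_rot: [-180.0, -0.1, -34.0]
ft_force: [4.7, -1.5, -2.7]
finger_gap: 6.4
[ 554.62 -219.18  150.54] [180.     0.   -33.99]
t 33.05 OUT -5.11 TAN -2.42 Fz -2.18 Wtan 0.792 Wz 0.021 rho 50.8 tn -0.63 z 150.64 yaw 146.01
```

```bash
python3 -m jog '[[0.001,-0.002,0,0,0,0],[0.001,-0.003,0,0,0,0],[0.001,-0.003,0,0,0,0],[0.001,-0.003,0,0,0,0]]' 0 110; python3 p.py did '[0.001,-0.003,0,0,0,0]'; python3 q.py; python3 -m jog '[[0,-0.001,0,0,0,0],[0,-0.003,0,0,0,0],[0,-0.003,0,0,0,0]]'; python3 p.py did '[0,-0.003,0,0,0,0]'; python3 q.py
```

```text
time: 33.45
tool_pos: [555.1, -218.8, 150.5]
tcp_rot: [180.0, 0.0, -34.0]
ft_force: [3.0, -0.4, -0.7]
finger_gap: 4.7
[ 555.25 -218.7   150.54] [180.     0.   -33.99]
t 33.55 OUT -2.2 TAN -0.19 Fz -0.71 Wtan 0.451 Wz -0.019 rho 50.97 tn -1.2 z 150.52 yaw 146.0
time: 33.85
tool_pos: [555.4, -218.3, 150.5]
tcp_rot: [180.0, 0.0, -34.0]
ft_force: [-0.1, -2.4, 0.2]
finger_gap: 4.5
[ 555.67 -218.08  150.54] [180.     0.   -33.99]
t 33.95 OUT -2.18 TAN 2.19 Fz -1.4 Wtan 0.315 Wz -0.112 rho 50.99 tn -1.83 z 150.47 yaw 146.0
```

```bash
python3 arc.py 46.5 -0.5 150.5 146 150 154 158 162 166
```

```text
146.0 [0.0177, 0.0064, 0.0002, 0.0, 0.0, 0.0]
150.0 [0.018, 0.0194, 0.0002, 0.0, 0.0, -0.0222]
154.0 [0.0192, 0.0323, 0.0002, 0.0, 0.0, -0.0444]
158.0 [0.0213, 0.0452, 0.0002, 0.0, 0.0, -0.0666]
162.0 [0.0243, 0.0578, 0.0002, 0.0, 0.0, -0.0889]
166.0 [0.0282, 0.0702, 0.0002, 0.0, 0.0, -0.1111]
```

```bash
python3 -m jog '[[0.01,0.006,0,0,0,0],[0.0175,0.0065,0,0,0,0],[0.018,0.0195,0,0,0,-0.022],[0.019,0.0325,0,0,0,-0.0445],[0.0215,0.045,0,0,0,-0.0665],[0.0245,0.058,0,0,0,-0.089],[0.028,0.07,0,0,0,-0.111],[0.028,0.074,0,0,0,-0.111],[0.028,0.074,0,0,0,-0.111]]'; python3 p.py did '[0.028,0.074,0,0,0,-0.111]'; python3 q.py;  python3 -m jog '[[0,0.001,0,0,0,0],[0,0.003,0,0,0,0],[0,0.003,0,0,0,0]]'; python3 p.py did '[0,0.003,0,0,0,0]'; python3 q.py
```

```text
time: 34.85
tool_pos: [551.0, -237.2, 150.3]
tcp_rot: [-180.0, 0.0, -14.1]
ft_force: [-0.5, 1.1, -0.8]
finger_gap: 4.5
[ 551.13 -237.33  150.54] [180.     0.   -14.01]
t 34.95 OUT 0.06 TAN 0.11 Fz -1.8 Wtan -0.066 Wz -0.005 rho 46.9 tn 0.23 z 150.42 yaw 165.9
time: 35.25
tool_pos: [551.0, -238.0, 150.6]
tcp_rot: [180.0, -0.0, -14.0]
ft_force: [-0.2, -1.1, -1.8]
finger_gap: 4.7
[ 550.95 -238.06  150.54] [180.     0.   -14.01]
t 35.35 OUT -0.02 TAN 0.6 Fz -0.86 Wtan -0.074 Wz 0.008 rho 46.87 tn 1.11 z 150.55 yaw 165.98
```

```bash
python3 -m jog '[[0,0.001,0,0,0,0],[0,0.003,0,0,0,0],[0,0.003,0,0,0,0]]'; python3 p.py did '[0,0.003,0,0,0,0]'; python3 q.py;  python3 -m jog '[[0,-0.005,0,0,0,0],[0,-0.01,0,0,0,0],[0,-0.013,0,0,0,0],[0,-0.013,0,0,0,0]]'; python3 p.py did '[0,-0.013,0,0,0,0]'; python3 q.py
```

```text
time: 35.65
tool_pos: [550.8, -238.8, 150.6]
tcp_rot: [-180.0, -0.0, -14.0]
ft_force: [-0.0, -0.1, -1.4]
finger_gap: 4.7
[ 550.77 -238.79  150.54] [180.     0.   -14.01]
t 35.75 OUT -0.82 TAN 0.08 Fz -1.52 Wtan 0.014 Wz 0.049 rho 46.84 tn 1.87 z 150.57 yaw 165.98
time: 36.15
tool_pos: [551.6, -235.5, 150.5]
tcp_rot: [-180.0, 0.0, -14.0]
ft_force: [0.3, 0.5, -2.1]
finger_gap: 4.2
[ 551.55 -235.63  150.54] [180.     0.   -14.01]
t 36.25 OUT 0.63 TAN 0.05 Fz -1.56 Wtan -0.042 Wz -0.034 rho 46.89 tn -1.41 z 150.52 yaw 165.99
```

```bash
python3 -m jog '[[0,-0.001,0,0,0,0],[0,-0.003,0,0,0,0],[0,-0.003,0,0,0,0]]'; python3 p.py did '[0,-0.003,0,0,0,0]'; python3 q.py;  python3 -m jog '[[0,0.006,0,0,0,0],[0,0.012,0,0,0,0],[0,0.018,0,0,0,0],[0,0.018,0,0,0,0]]'; python3 p.py did '[0,0.018,0,0,0,0]'; python3 q.py
```

```text
time: 36.55
tool_pos: [551.8, -234.9, 150.5]
tcp_rot: [180.0, -0.0, -14.0]
ft_force: [-0.4, 0.1, -0.7]
finger_gap: 4.7
[ 551.74 -234.91  150.54] [180.     0.   -14.01]
t 36.65 OUT -0.44 TAN -0.25 Fz -1.31 Wtan -0.039 Wz -0.024 rho 46.87 tn -2.12 z 150.56 yaw 165.99
time: 37.05
tool_pos: [550.7, -239.1, 150.5]
tcp_rot: [-180.0, -0.0, -14.0]
ft_force: [0.3, 1.2, -2.7]
finger_gap: 4.4
[ 550.65 -239.27  150.54] [180.     0.   -14.01]
t 37.15 OUT -0.25 TAN -1.82 Fz -1.65 Wtan -0.006 Wz 0.095 rho 46.85 tn 2.24 z 150.5 yaw 165.99
```

```bash
python3 - <<'E'
from h import *
import pickle
s=cam("side");pickle.dump({"side":s},open("s3.pkl","wb"))
A=np.array([596.7,-248.3])
over(s,(240,122,60),400,[(circ(A[0],A[1],147,36),(0,0,255)),(circ(A[0],A[1],140,54),(0,255,0))],"pics/e1.png")
E
```

```text
(no output)
```

View pics/e1.png

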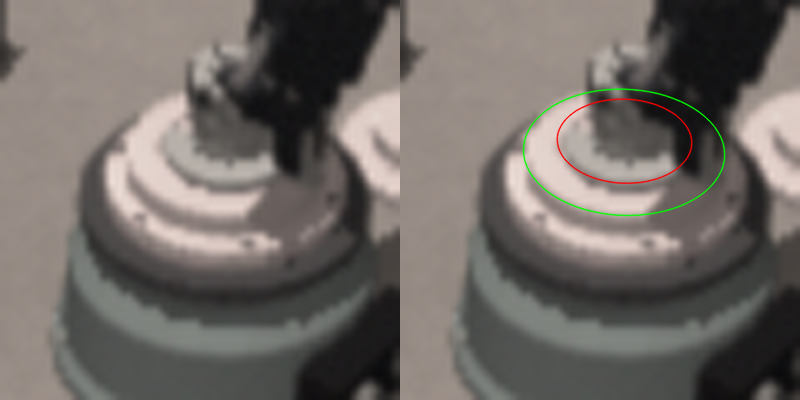

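```bash
python3 arc.py 47 -0.6 150.5 166 160 155 152.5;python3 arc.py 50 -0.6 150.5 152.5
```

```text
166.0 [-0.0005, -0.0119, 0.0002, 0.0, 0.0, -0.0001]
160.0 [0.0008, -0.0316, 0.0002, 0.0, 0.0, 0.0333]
155.0 [0.0034, -0.0478, 0.0002, 0.0, 0.0, 0.061]
152.5 [0.0052, -0.0558, 0.0002, 0.0, 0.0, 0.0749]
152.5 [-0.0065, -0.0585, 0.0002, 0.0, 0.0, 0.0749]
```

```bash
python3 -m jog '[[0,-0.012,0,0,0,0],[0.0005,-0.025,0,0,0,0.021],[0.002,-0.039,0,0,0,0.046],[0.0035,-0.048,0,0,0,0.061],[0.005,-0.056,0,0,0,0.075],[0,-0.057,0,0,0,0.075],[-0.0065,-0.0585,0,0,0,0.075],[-0.0065,-0.0585,0,0,0,0.075]]'; python3 p.py did '[-0.0065,-0.0585,0,0,0,0.075]'; python3 q.py;  python3 -m jog '[[-0.002,0,0,0,0,0],[-0.005,0,0,0,0,0],[-0.005,0,0,0,0,0]]'; python3 p.py did '[-0.005,0,0,0,0,0]'; python3 q.py
```

```text
time: 38.0
tool_pos: [552.8, -224.8, 150.7]
tcp_rot: [-180.0, -0.1, -27.5]
ft_force: [3.7, 0.3, -2.5]
finger_gap: 4.7
[ 552.61 -224.69  150.54] [180.     0.   -27.51]
t 38.1 OUT -1.99 TAN -0.75 Fz -2.11 Wtan 0.386 Wz 0.006 rho 49.73 tn -0.63 z 150.72 yaw 152.52
time: 38.4
tool_pos: [552.4, -224.5, 150.9]
tcp_rot: [-180.0, -0.1, -27.5]
ft_force: [6.8, -1.4, -3.5]
finger_gap: 4.5
[ 551.5  -224.11  150.54] [180.     0.   -27.51]
t 38.5 OUT -6.91 TAN -1.67 Fz -3.87 Wtan 1.091 Wz -0.023 rho 50.23 tn -0.7 z 150.95 yaw 152.5
```

```bash
python3 arc.py 46.5 0.9 150.4 152.5 160 166 172 178 182
```

```text
152.5 [0.019, 0.0059, 0.0006, 0.0, 0.0, -0.0001]
160.0 [0.0211, 0.0302, 0.0006, 0.0, 0.0, -0.0417]
166.0 [0.025, 0.0493, 0.0006, 0.0, 0.0, -0.0751]
172.0 [0.0309, 0.0678, 0.0006, 0.0, 0.0, -0.1084]
178.0 [0.0387, 0.0857, 0.0006, 0.0, 0.0, -0.1417]
182.0 [0.0449, 0.0971, 0.0006, 0.0, 0.0, -0.164]
```

```bash
python3 -m jog '[[0.012,0.003,0,0,0,0],[0.019,0.006,0,0,0,0],[0.02,0.018,0,0,0,-0.021],[0.021,0.03,0,0,0,-0.042],[0.025,0.049,0,0,0,-0.075],[0.031,0.068,0,0,0,-0.1085],[0.0385,0.0855,0,0,0,-0.1415],[0.0385,0.0855,0,0,0,-0.1415]]'; python3 p.py did '[0.0385,0.0855,0,0,0,-0.1415]'; python3 q.py; python3 -m jog '[[-0.004,0,0,0,0,0],[-0.007,0,0,0,0,0],[-0.007,0,0,0,0,0]]'; python3 p.py did '[-0.007,0,0,0,0,0]'; python3 q.py; python3 arc.py 48.3 0.9 150.4 178 179 180 181 182 183 184
```

```text
time: 39.3
tool_pos: [549.8, -248.0, 150.4]
tcp_rot: [-180.0, 0.0, -2.0]
ft_force: [0.2, 0.6, -1.4]
finger_gap: 4.3
[ 550.16 -247.52  150.54] [180.     0.    -2.04]
t 39.4 OUT 0.48 TAN 0.1 Fz -1.3 Wtan -0.046 Wz 0.013 rho 46.88 tn 1.0 z 150.28 yaw 177.76
time: 39.7
tool_pos: [548.6, -247.3, 150.6]
tcp_rot: [180.0, -0.0, -2.1]
ft_force: [1.8, -1.1, -2.5]
finger_gap: 4.5
[ 548.42 -247.45  150.54] [180.     0.    -2.04]
t 39.8 OUT -2.55 TAN 0.51 Fz -2.24 Wtan 0.285 Wz -0.031 rho 48.09 tn 0.75 z 150.59 yaw 177.94
178.0 [-0.0001, 0.0002, 0.0006, 0.0, 0.0, -0.0002]
179.0 [0.0, 0.0036, 0.0006, 0.0, 0.0, -0.0058]
180.0 [0.0002, 0.007, 0.0006, 0.0, 0.0, -0.0114]
181.0 [0.0004, 0.0103, 0.0006, 0.0, 0.0, -0.0169]
182.0 [0.0007, 0.0137, 0.0006, 0.0, 0.0, -0.0225]
183.0 [0.001, 0.0171, 0.0006, 0.0, 0.0, -0.028]
184.0 [0.0014, 0.0204, 0.0006, 0.0, 0.0, -0.0336]
```

```bash
python3 -m jog '[[0,0.0035,0,0,0,-0.006],[0,0.007,0,0,0,-0.0115],[0.0005,0.0105,0,0,0,-0.017],[0.0005,0.0105,0,0,0,-0.017]]'; python3 p.py did '[0.0005,0.0105,0,0,0,-0.017]'; python3 q.py; python3 -m jog '[[0,0.0035,0,0,0,-0.0055],[0.0005,0.007,0,0,0,-0.011],[0.001,0.0105,0,0,0,-0.017],[0.001,0.0105,0,0,0,-0.017]]'; python3 p.py did '[0.001,0.0105,0,0,0,-0.017]'; python3 q.py; python3 arc.py 48.3 0.7 150.4 184 185 186 187 188 189 190
```

```text
time: 40.2
tool_pos: [548.8, -250.2, 150.7]
tcp_rot: [180.0, -0.0, 1.1]
ft_force: [4.6, -0.2, -4.6]
finger_gap: 4.5
[ 548.45 -250.08  150.54] [180.     0.     1.02]
t 40.3 OUT -5.17 TAN 0.61 Fz -2.89 Wtan 0.796 Wz -0.037 rho 47.85 tn 0.98 z 150.72 yaw 181.06
time: 40.7
tool_pos: [549.4, -252.9, 150.8]
tcp_rot: [180.0, -0.1, 4.2]
ft_force: [6.1, -0.4, -3.6]
finger_gap: 4.6
[ 548.74 -252.7   150.54] [180.     0.     4.08]
t 40.8 OUT -6.04 TAN 0.91 Fz -3.57 Wtan 0.92 Wz -0.129 rho 47.5 tn 1.18 z 150.77 yaw 184.12
184.0 [-0.0006, -0.0014, 0.0006, 0.0, 0.0, 0.0004]
185.0 [-0.0005, 0.002, 0.0006, 0.0, 0.0, -0.0051]
186.0 [-0.0004, 0.0054, 0.0006, 0.0, 0.0, -0.0107]
187.0 [-0.0002, 0.0087, 0.0006, 0.0, 0.0, -0.0162]
188.0 [0.0, 0.0121, 0.0006, 0.0, 0.0, -0.0218]
189.0 [0.0003, 0.0154, 0.0006, 0.0, 0.0, -0.0274]
190.0 [0.0007, 0.0188, 0.0006, 0.0, 0.0, -0.0329]
```

```bash
cat > fit.py <<'E'
import numpy as np
from scipy.optimize import least_squares
from scipy.ndimage import label
A0=np.array([596.7,-248.3])
D=[]
for t,x,y,o,ta in [(130,565.57,-211.16,-1.35,-1.2),(135,562.13,-212.32,-1.82,-1.2),(140,558.66,-215.05,-.23,-.87),(140,558.21,-214.68,-2.29,-1.28),(145,555.32,-217.97,-4.29,-.9),(150,553.24,-221.7,-6.26,-1.3),(155,551.1,-225.52,0,-1.2),(155,550.4,-225.26,-.75,-1.24),(155,549.96,-225.11,-5.12,-1.7),(158,549.03,-227.85,-6.36,-1.7),(161,548.53,-230.57,-4.8,-.3),(164,548.05,-233.37,-6.15,.3)]:
    a=np.radians(t);u=np.array([np.cos(a),np.sin(a)]);v=np.array([-u[1],u[0]]);d=np.array([x,y])-A0
    D.append((t,d@u,d@v,o,ta))
D+=[(156,51.07,-1.48,-.37,0),(156,51.81,-1.42,-2.1,.57),(156,52.12,-1.31,-5,0),(162,50.95,-.96,-2.4,-.7),(166,50.46,-.93,-5.4,0),(169,49.97,-.87,-3.56,0),(172,49.63,-.74,-4.56,.47),(172,47.58,-.91,.1,.2),(172,46.38,-.86,-.1,-.8),(172,45.61,-.87,.15,-.9),(172,44.88,-.84,.43,0),(172,44.35,-.83,2.07,.3),(172,44.1,-.85,5.76,-.2),
(146,45.56,-.77,.4,.2),(146,45.65,-1.45,-.26,1.0),(146,45.77,.87,0,.24),(146,45.78,1.67,-.1,-1.43),(146,48.33,.03,-4.5,-1.6),(146,50.24,-.15,-2.1,-3.4),(149,50.1,-.14,-4.7,-1.7),(149,50.42,-.17,-8.4,-2.9),(146,50.43,-.63,-1.86,-1.57),(146,50.8,-.63,-5.1,-2.4),(146,50.97,-1.2,-2.2,-.2),(146,50.99,-1.83,-2.2,2.2),
(166,46.9,.23,0,.1),(166,46.87,1.11,0,.6),(166,46.84,1.87,-.8,.1),(166,46.89,-1.41,.6,0),(166,46.87,-2.12,-.4,-.25),(166,46.85,2.24,-.25,-1.8),
(152.5,49.73,-.63,-2,-.75),(152.5,50.23,-.7,-6.9,-1.7),(178,46.88,1.0,.5,.1),(178,48.09,.75,-2.55,.5),(181,47.85,.98,-5.2,.6),(184,47.5,1.18,-6,.9)]
D=np.array(D)
th=np.linspace(0,2*np.pi,180,endpoint=False)
N=np.c_[12*np.cos(th),np.clip(12*np.sin(th),-8.5,8.5)]
gd=np.arange(-3,10,.1);gy=np.arange(-4,4.01,.1);G,Y=np.meshgrid(gd,gy,indexing="ij")
cache={}
def feas(al):
    k=round(al*2)/2
    if k not in cache:
        a=np.radians(k);R=np.array([[np.cos(a),-np.sin(a)],[np.sin(a),np.cos(a)]]);n=N@R.T
        X=n[:,0][None,None]-G[...,None];YY=n[:,1][None,None]-Y[...,None]
        ok=((X**2+YY**2<=169)|((X<0)&(np.abs(YY)<=9))).all(-1)
        lb,_=label(ok);i,j=30,40;ok=lb==lb[i,j]
        cache[k]=np.c_[G[ok],Y[ok]]
    return cache[k]
def res(p,phi):
    ax,ay,L,lam,kx,ky=p;out=[]
    for t,rho,tn,o,ta in D:
        a=np.radians(t);u=np.array([np.cos(a),np.sin(a)]);v=np.array([-u[1],u[0]])
        n=np.array([rho-L-(ax*u[0]+ay*u[1]),tn-lam-(ax*v[0]+ay*v[1])])
        F=feas(phi-t);e=F-n;w=kx*e[:,0]**2+ky*e[:,1]**2;i=np.argsort(w)[0];e=e[i]
        out+=[kx*e[0]-o,ky*e[1]-ta]
    return np.clip(np.array(out),-6,6)
if __name__=="__main__":
    from scipy.optimize import minimize
    R=[]
    for phi in range(138,198,4):
        best=min((minimize(lambda p:(res([p[0],p[1],p[2],0,abs(p[3]),abs(p[4])],phi)**2).sum(),x0,method="Nelder-Mead",options=dict(maxiter=250,initial_simplex=np.array(x0)+np.vstack([np.zeros(5),np.diag([1,1,1,2,1])]))) for x0 in ([0,0,45.5,5,1.5],[0,0,47,5,1.5])),key=lambda m:m.fun)
        print(phi,round(best.fun,1),best.x.round(2),flush=True)
E
timeout 570 python3 fit.py
```

```text
138 361.0 [ 2.07  2.44 46.7   2.92 -0.42]
142 333.8 [ 3.74  3.63 47.58  3.14 -0.21]
146 354.9 [ 1.75  2.17 44.83  2.27  0.39]
150 417.1 [ 1.94  2.18 45.07  2.8  -0.39]
154 452.0 [ 2.87  1.8  44.97  1.87  0.35]
158 534.6 [ 0.51  0.5  46.63  5.1   1.06]
162 502.9 [ 0.52  0.5  46.14  6.5   0.96]
166 476.0 [ 1.52 -0.12 47.11  3.78  0.92]
170 426.0 [ 1.36 -0.37 47.33  3.52  1.21]
174 400.7 [ 0.33  0.34 46.28  2.68  1.41]
178 373.2 [ 0.85 -0.26 47.01  2.41  1.91]
182 356.3 [ 0.64  0.27 47.11  2.93  1.5 ]
186 330.1 [ 1.23  1.01 47.42  2.36  0.95]
190 324.7 [ 0.81  0.25 46.71  1.66  1.43]
194 311.1 [ 1.39  0.29 47.41  1.68  1.18]
```

```bash
python3 arc.py 46.8 0.4 150.4 184 186 188 190;python3 arc.py 48.2 0.4 150.4 190 
```

```text
184.0 [0.0054, -0.0026, 0.0006, 0.0, 0.0, 0.0004]
186.0 [0.0056, 0.004, 0.0006, 0.0, 0.0, -0.0107]
188.0 [0.0059, 0.0105, 0.0006, 0.0, 0.0, -0.0218]
190.0 [0.0066, 0.017, 0.0006, 0.0, 0.0, -0.0329]
190.0 [0.001, 0.0176, 0.0006, 0.0, 0.0, -0.0329]
```

```bash
python3 -m jog '[[0.0055,-0.0025,0,0,0,0],[0.0055,0.004,0,0,0,-0.0105],[0.006,0.0105,0,0,0,-0.022],[0.0065,0.017,0,0,0,-0.033],[0.001,0.0175,0,0,0,-0.033],[0.001,0.0175,0,0,0,-0.033]]'; python3 p.py did '[0.001,0.0175,0,0,0,-0.033]'; python3 q.py; python3 -m jog '[[-0.002,0,0,0,0,0],[-0.002,0,0,0,0,0]]'; python3 p.py did '[-0.002,0,0,0,0,0]'; python3 q.py
```

```text
time: 41.4
tool_pos: [548.8, -257.0, 150.4]
tcp_rot: [-180.0, 0.1, 10.0]
ft_force: [-0.1, 0.6, -0.8]
finger_gap: 4.3
[ 549.3  -257.05  150.54] [180.     0.    10.02]
t 41.5 OUT -0.21 TAN 0.17 Fz -1.84 Wtan -0.034 Wz -0.023 rho 48.46 tn 0.29 z 150.46 yaw 189.97
time: 41.7
tool_pos: [548.7, -257.1, 150.5]
tcp_rot: [-180.0, 0.0, 10.0]
ft_force: [0.4, -0.8, -1.1]
finger_gap: 4.4
[ 548.81 -257.13  150.54] [180.     0.    10.02]
t 41.8 OUT -0.16 TAN 0.53 Fz -0.59 Wtan 0.0 Wz 0.027 rho 48.71 tn 0.34 z 150.58 yaw 190.01
```

```bash
python3 -m jog '[[-0.004,0,0,0,0,0],[-0.008,0,0,0,0,0],[-0.01,0,0,0,0,0],[-0.01,0,0,0,0,0]]'; python3 p.py did '[-0.01,0,0,0,0,0]'; python3 q.py; python3 -m jog '[[-0.004,0,0,0,0,0],[-0.008,0,0,0,0,0],[-0.01,0,0,0,0,0],[-0.01,0,0,0,0,0]]'; python3 p.py did '[-0.01,0,0,0,0,0]'; python3 q.py
```

```text
time: 42.2
tool_pos: [546.3, -257.6, 150.6]
tcp_rot: [180.0, 0.0, 10.0]
ft_force: [-0.0, 0.1, -1.8]
finger_gap: 4.6
[ 546.35 -257.57  150.54] [180.     0.    10.02]
t 42.3 OUT -0.27 TAN -0.19 Fz -1.93 Wtan -0.052 Wz -0.025 rho 51.2 tn 0.39 z 150.58 yaw 190.01
time: 42.7
tool_pos: [543.8, -258.0, 150.5]
tcp_rot: [-180.0, 0.0, 10.0]
ft_force: [0.4, 0.6, -2.1]
finger_gap: 4.5
[ 543.89 -258.    150.54] [180.     0.    10.02]
t 42.8 OUT 0.77 TAN 0.06 Fz -2.14 Wtan -0.066 Wz 0.069 rho 53.72 tn 0.32 z 150.53 yaw 190.02
```

```bash
python3 -m jog '[[-0.008,0,0,0,0,0],[-0.016,0,0,0,0,0],[-0.024,0,0,0,0,0],[-0.032,0,0,0,0,0],[-0.04,0,0,0,0,0]]'; python3 p.py did '[-0.04,0,0,0,0,0]'; python3 q.py; python3 -m jog '[[-0.01,0,0,0,0,0],[-0.02,0,0,0,0,0],[-0.03,0,0,0,0,0],[-0.04,0,0,0,0,0]]'; python3 p.py did '[-0.04,0,0,0,0,0]'; python3 q.py
```

```text
time: 43.3
tool_pos: [533.7, -259.6, 150.5]
tcp_rot: [-180.0, 0.0, 10.0]
ft_force: [1.3, 1.8, -1.3]
finger_gap: 4.4
[ 534.04 -259.74  150.54] [180.     0.    10.02]
t 43.4 OUT 0.38 TAN -1.37 Fz -2.05 Wtan -0.091 Wz 0.052 rho 64.08 tn 0.26 z 150.44 yaw 190.01
time: 43.8
tool_pos: [523.9, -261.5, 150.5]
tcp_rot: [-180.0, 0.0, 10.0]
ft_force: [0.2, 1.6, -1.9]
finger_gap: 5.0
[ 524.19 -261.48  150.54] [180.     0.    10.02]
t 43.9 OUT 0.01 TAN -1.9 Fz -1.76 Wtan -0.127 Wz 0.129 rho 74.11 tn 0.38 z 150.5 yaw 190.0
```

```bash
python3 -m jog '[[-0.012,-0.0015,0,0,0,0],[-0.024,-0.0015,0,0,0,0],[-0.036,-0.0015,0,0,0,0],[-0.048,-0.0015,0,0,0,0]]'; python3 p.py did '[-0.048,-0.0015,0,0,0,0]'; python3 q.py; python3 -m jog '[[-0.015,0,0,0,0,0],[-0.03,0,0,0,0,0],[-0.05,0,0,0,0,0],[-0.08,0,0,0,0,0],[-0.12,0,0,0,0,0],[-0.12,0,0,0,0,0]]'; python3 p.py did '[-0.12,0,0,0,0,0]'; python3 q.py
python3 - <<'E'
from h import *
s=cam("side");t=cam("top")
cv2.imwrite("pics/g1.png",cv2.resize(s["pixels"][80:260,180:420],(800,600))[:,:,::-1])
cv2.imwrite("pics/g2.png",cv2.resize(t["pixels"][120:250,200:400],(800,520))[:,:,::-1])
E
```

```text
time: 44.3
tool_pos: [512.1, -263.4, 150.7]
tcp_rot: [180.0, -0.0, 10.0]
ft_force: [0.1, -0.3, -1.5]
finger_gap: 4.1
[ 512.31 -263.2   150.54] [180.     0.    10.02]
t 44.4 OUT 0.14 TAN 0.4 Fz -2.13 Wtan -0.029 Wz -0.022 rho 86.08 tn 0.22 z 150.62 yaw 189.99
time: 45.0
tool_pos: [481.4, -268.7, 150.4]
tcp_rot: [-180.0, 0.0, 10.0]
ft_force: [0.6, 0.1, -1.3]
finger_gap: 4.3
[ 482.77 -268.42  150.54] [180.     0.    10.02]
t 45.1 OUT -0.03 TAN -0.01 Fz -1.04 Wtan -0.065 Wz -0.02 rho 115.99 tn 0.18 z 150.68 yaw 189.98
```

View pics/g1.png

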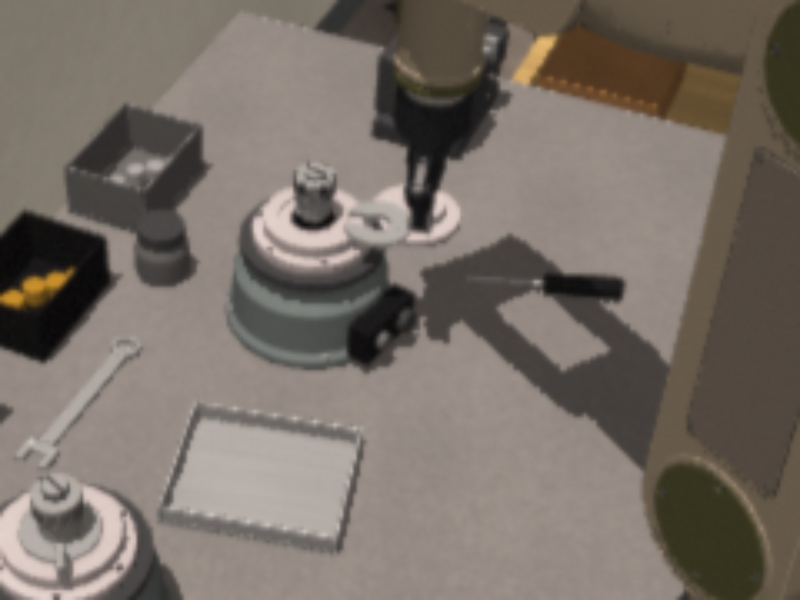

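View pics/g2.png

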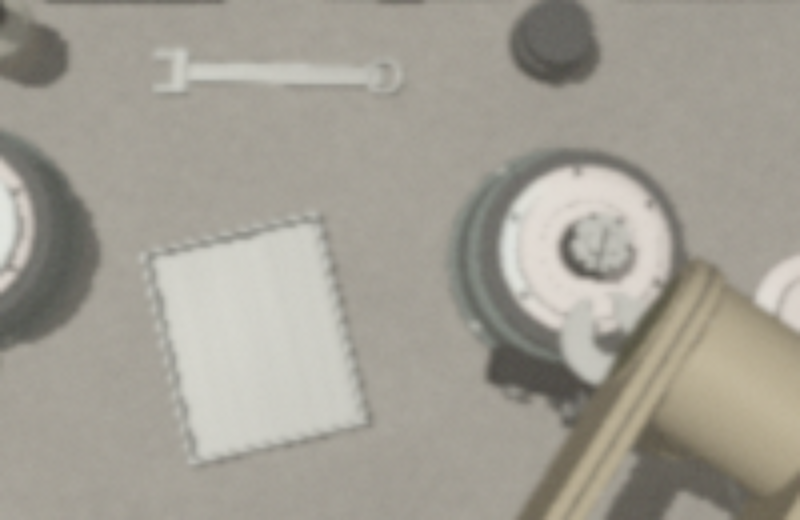

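```bash
python3 - <<'E'
from h import *
t=cam("top")
c=np.array([ray(t,p,25)[:2] for p in[(237,183.75),(279.5,173),(292,226.25),(248.75,235.5)]])
print(c.round(1),c.mean(0),[np.hypot(*(c[i]-c[(i+1)%4])).round(1) for i in range(4)])
E
python3 p.py to '[[482.8,-268.4,205,10]]'
```

```text
[[602.9  92.4]
 [637.4 -47.7]
 [462.2 -86.8]
 [433.1  54.8]] [533.91737342   3.17841011] [np.float64(144.3), np.float64(179.5), np.float64(144.5), np.float64(173.9)]
[0.0001, -0.0, -0.2178, -0.0, -0.0, 0.0001]
```

```bash
python3 p.py to '[[482.8,-268.4,195,10],[500.3,-4.2,195,12.4],[500.3,-4.2,60,12.4]]'
```

```text
[0.0001, -0.0, -0.1778, -0.0, -0.0, 0.0001]
[0.2529, -1.0286, -0.1778, -0.0, -0.0, -0.0132]
[0.2529, -1.0286, 0.3622, -0.0, -0.0, -0.0132]
```

```bash
python3 -m jog '[[0,0,-0.06,0,0,0],[0,0,-0.15,0,0,0],[0.02,-0.1,-0.178,0,0,0],[0.06,-0.23,-0.178,0,0,-0.005],[0.1,-0.38,-0.178,0,0,-0.005],[0.14,-0.53,-0.178,0,0,-0.01],[0.18,-0.68,-0.178,0,0,-0.013],[0.21,-0.83,-0.178,0,0,-0.013],[0.24,-0.95,-0.178,0,0,-0.013],[0.25,-0.99,-0.178,0,0,-0.013]]'; python3 p.py did '[0.25,-0.99,-0.178,0,0,-0.013]'; python3 q.py;python3 p.py to '[[500.3,-4.2,60,12.4],[500.3,-4.2,22,12.4]]'
```

```text
time: 46.25
tool_pos: [501.7, -10.9, 196.5]
tcp_rot: [-180.0, -0.1, 12.5]
ft_force: [-0.0, -0.8, -1.0]
finger_gap: 4.6
[501.27 -13.82 195.04] [180.     0.    12.36]
t 46.35 OUT -0.59 TAN -0.31 Fz -0.79 Wtan -0.038 Wz -0.016 rho 41.66 tn -250.65 z 196.08 yaw 192.51
[0.0044, -0.0384, 0.5402, -0.0, -0.0, -0.0002]
[0.0044, -0.0384, 0.6922, -0.0, -0.0, -0.0002]
```

```bash
python3 -m jog '[[0.0045,-0.02,0.05,0,0,0],[0.0045,-0.038,0.15,0,0,0],[0.0045,-0.038,0.28,0,0,0],[0.0045,-0.038,0.42,0,0,0],[0.0045,-0.038,0.52,0,0,0],[0.0045,-0.038,0.6,0,0,0],[0.0045,-0.038,0.65,0,0,0],[0.0045,-0.038,0.68,0,0,0],[0.0045,-0.038,0.692,0,0,0],[0.0045,-0.038,0.692,0,0,0]]'; python3 p.py did '[0.0045,-0.038,0.692,0,0,0]'; python3 q.py
python3 - <<'E'
from h import *
s=cam("side")
cv2.imwrite("pics/k1.png",cv2.resize(s["pixels"][170:270,200:320],(720,600))[:,:,::-1])
E
```

```text
time: 47.35
tool_pos: [500.7, -4.6, 22.3]
tcp_rot: [180.0, -0.0, 12.3]
ft_force: [-1.0, 0.0, -0.8]
finger_gap: 3.9
[500.34  -4.3   22.04] [180.     0.    12.36]
t 47.45 OUT -0.02 TAN -0.58 Fz -0.34 Wtan -0.012 Wz 0.033 rho 41.09 tn -258.62 z 23.07 yaw 192.35
```

View pics/k1.png

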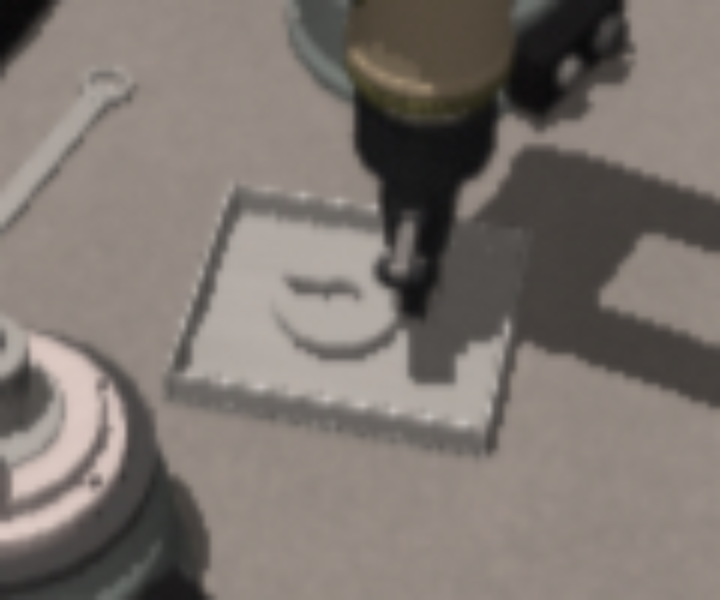

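```bash
python3 -m jog '[[0,0,0.006,0,0,0],[0,0,0.012,0,0,0],[0,0,0.018,0,0,0],[0,0,0.024,0,0,0],[0,0,0.028,0,0,0],[0,0,0.028,0,0,0]]'; python3 p.py did '[0,0,0.028,0,0,0]'; python3 q.py; python3 -m jog '[[0,0,0.002,0,0,0],[0,0,0.004,0,0,0],[0,0,0.004,0,0,0]]'; python3 p.py did '[0,0,0.004,0,0,0]'; python3 q.py
```

```text
time: 48.1
tool_pos: [500.1, -4.3, 14.8]
tcp_rot: [-180.0, 0.0, 12.4]
ft_force: [0.4, -0.2, -2.6]
finger_gap: 4.2
[500.34  -4.3   15.04] [180.     0.    12.36]
t 48.2 OUT -0.11 TAN -0.01 Fz -1.8 Wtan -0.045 Wz 0.036 rho 42.01 tn -258.99 z 14.97 yaw 192.36
time: 48.5
tool_pos: [500.3, -4.3, 14.0]
tcp_rot: [-180.0, 0.0, 12.4]
ft_force: [-0.9, 0.1, -0.9]
finger_gap: 4.6
[500.34  -4.3   14.04] [180.     0.    12.36]
t 48.6 OUT -0.62 TAN -0.62 Fz -1.42 Wtan -0.02 Wz -0.014 rho 41.94 tn -258.96 z 14.03 yaw 192.36
```

```bash
python3 -m jog '[[0,0,0.002,0,0,0],[0,0,0.003,0,0,0],[0,0,0.003,0,0,0]]'; python3 p.py did '[0,0,0.003,0,0,0]'; python3 q.py; python3 -m jog '[[0,0,0.002,0,0,0],[0,0,0.003,0,0,0],[0,0,0.003,0,0,0]]'; python3 p.py did '[0,0,0.003,0,0,0]'; python3 q.py
```

```text
time: 48.9
tool_pos: [500.4, -4.3, 13.7]
tcp_rot: [180.0, 0.0, 12.4]
ft_force: [-2.8, -0.3, 4.8]
finger_gap: 4.4
[500.34  -4.3   13.29] [180.     0.    12.36]
t 49.0 OUT 3.46 TAN -1.69 Fz 6.0 Wtan -0.536 Wz -0.023 rho 41.83 tn -258.93 z 13.74 yaw 192.36
time: 49.3
tool_pos: [500.4, -4.3, 13.7]
tcp_rot: [180.0, 0.0, 12.4]
ft_force: [-8.0, -0.3, 13.9]
finger_gap: 4.7
[500.34  -4.3   12.54] [180.     0.    12.36]
t 49.4 OUT 7.83 TAN -1.19 Fz 13.15 Wtan -1.159 Wz 0.011 rho 41.85 tn -258.92 z 13.63 yaw 192.36
```

```bash
python3 -m jog '[[0,0,-0.003,0,0,0],[0,0,-0.003,0,0,0],[0,0,-0.003,0,0,0]]' 0 20; python3 p.py did '[0,0,-0.003,0,0,0]'; python3 q.py; python3 -m jog '[[0,0,0,0,0,0],[0,0,0,0,0,0],[0,0,0,0,0,0],[0,0,-0.02,0,0,0],[0,0,-0.1,0,0,0],[0,0,-0.25,0,0,0],[0,0,-0.4,0,0,0],[0,0,-0.6,0,0,0],[0,0,-0.6,0,0,0]]' 0.35;  python3 p.py did '[0,0,-0.6,0,0,0]'
python3 p.py to '[[430,-330,200,12.4]]'
```

```text
time: 49.7
tool_pos: [500.6, -4.3, 13.7]
tcp_rot: [180.0, -0.0, 12.4]
ft_force: [-3.2, 0.4, 6.5]
finger_gap: 4.8
[500.34  -4.3   13.29] [180.     0.    12.36]
t 49.8 OUT 3.14 TAN -0.9 Fz 6.08 Wtan -0.409 Wz 0.012 rho 41.66 tn -258.89 z 13.7 yaw 192.36
time: 50.7
tool_pos: [505.0, -4.8, 171.9]
tcp_rot: [179.8, -0.7, 12.4]
ft_force: [0.8, 0.3, 0.8]
finger_gap: 30.2
[500.34  -4.3  163.29] [180.     0.    12.36]
[-0.5536, 1.2124, -0.1468, -0.0, -0.0, -0.0002]
```

```bash
python3 -m jog '[[-0.1,0.1,-0.15,0,0,0],[-0.2,0.25,-0.15,0,0,0],[-0.3,0.4,-0.15,0,0,0],[-0.4,0.55,-0.15,0,0,0],[-0.45,0.7,-0.15,0,0,0],[-0.5,0.85,-0.15,0,0,0],[-0.5,1,-0.15,0,0,0],[-0.5,1,-0.15,0,0,0],[-0.5,1,-0.15,0,0,0]]'
python3 - <<'E'
from h import *
import pickle
s=cam("side");t=cam("top");pickle.dump({"side":s,"top":t},open("s4.pkl","wb"))
cv2.imwrite("pics/z1.png",cv2.resize(s["pixels"],(800,600))[:,:,::-1])
cv2.imwrite("pics/z2.png",cv2.resize(t["pixels"][80:290,80:420],(800,494))[:,:,::-1])
a=cv2.resize(t["pixels"][163:199,332:368],(400,400),interpolation=cv2.INTER_CUBIC);b=cv2.resize(s["pixels"][195:250,225:295],(509,400),interpolation=cv2.INTER_CUBIC)
cv2.imwrite("pics/z3.png",np.hstack([a,b[:,:400]])[:,:,::-1])
E
```

```text
time: 51.6
tool_pos: [431.5, -275.8, 200.6]
tcp_rot: [-180.0, 0.0, 12.3]
ft_force: [-0.3, 1.3, -0.7]
finger_gap: 29.9
```

View pics/z1.png

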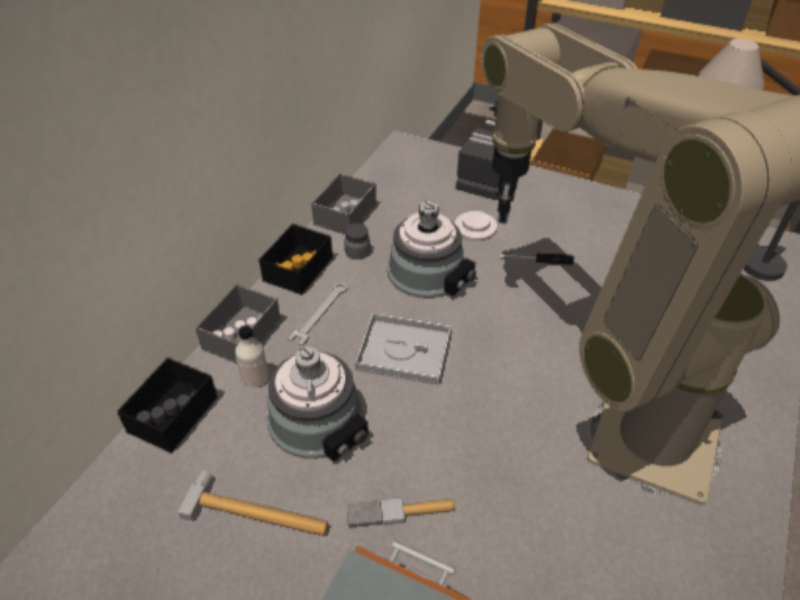

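View pics/z2.png

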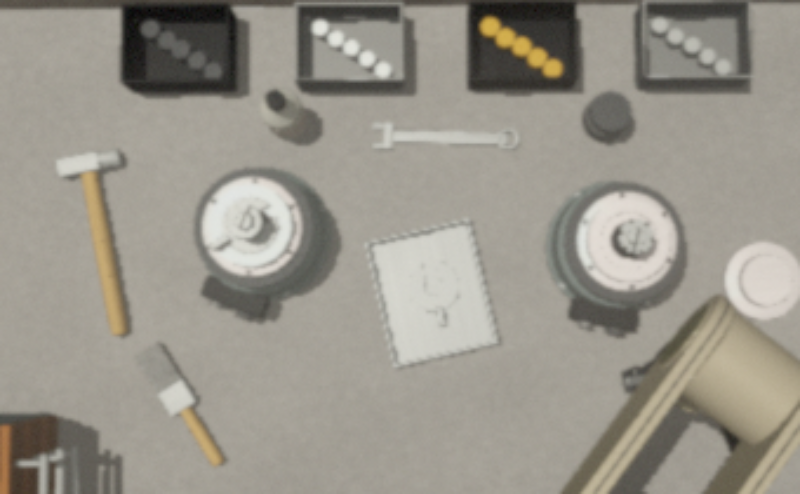

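View pics/z3.png

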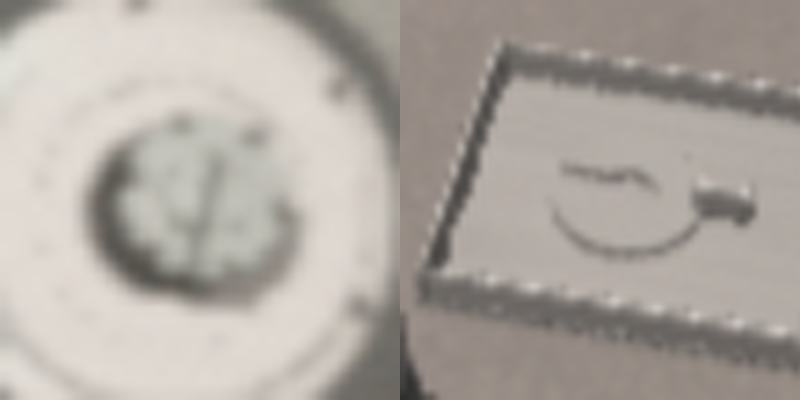

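```bash
python3 -c "
from bench import r
print(r.sense()['ft_force'],r.hand_in())"
```

```text
the job is handed in; nothing more can be done
[-0.08421513  0.48549866  0.24977181] None
```

I handed the job in at about 51.7 s. The notched nut is at its half turn, and its washer lies flat in the steel tray.

**Nut:** I turned the notched nut (the right-hand turntable in the top view) clockwise by 180.0° of measured tool rotation. In the pictures its line is in line with the groove on the opposite side, to within about 2–3°. A last picture after the washer came off showed it unmoved.

**Washer:** I lifted it about 4 mm by the tab and swung it anticlockwise. The slot found the flats with the tab at about 190°, roughly 60° from where it started. It then drew out freely with no more than about 2 N.

- **Search:** My first passes were off sideways, so I searched back and forth, including some clockwise moves, before finding it. During that search the washer was pressed with up to about 9 N, under the 15 N limit.
- **Placing:** I set it down on the tray floor under control. It was pressed onto the floor with about 13 N for a moment, and I eased that before opening the gripper.

**Last checks:** The final pictures show the washer flat near the middle of the tray, with the tab up. In them the plain turntable and the standing things look undisturbed. The gripper is clear of everything and the wrist force reads close to zero.

The force readings while swinging the washer did not fit one clear model of where the flats lay. I found them by feel at 190°, not by calculation.

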